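Close the media pot with its screw cap

ROBOT

A 6-joint arm with a two-finger parallel gripper is mounted at the origin on the work surface. World frame = base frame: x ahead of the robot, y to its left, z up, the work surface at z = 0. Lengths are in mm, angles in rad, forces in N, time in s.
With the tool pointing down it reaches from about 350 to 975 mm from the base axis. Payload 7.1 kg.
Tool frame: the origin (TCP) lies at the very end of the fingers, on their centre line; the grasp point (between the pads) lies 19 mm behind it (ctrl.grip_depth is the distance from the TCP to the grasp point, in mm); x points along the fingers, z is the direction in which the jaws open and shut, and the axes are right-handed (so a half turn about x gives the same grasp; the last joint's range is limited). The gripper opens to 88 mm and grips with 3 to 60 N. Pads are 20 mm wide; open, the fingers measure 115 mm over their backs; the gripper's body (75 mm by 178 mm) begins 61 mm behind the grasp point.
Start: joints at [-1.256, 0.423, 1.63, -0, 1.089, -0.019], TCP at [204.789, -590.48, 222.675] pointing down, gripper open.
Joint ranges: [-3, 3], [-0.9, 2.11], [0.09, 2.58], [-1.31, 4.45], [0.11, 2.69], [-2.54, 2.54]. Speed limits (rad/s): [2.39, 2.39, 3.01, 3.14, 3.14, 3.14].

INTERFACE

Orientations are given as a rotation vector (axis times angle).
In Python, from workcell import ctrl gives the robot as it stands. The module is installed in compiled form; this text tells all that it offers.
- The arm moves only by the tool send_rows, never from a script. Its argument "rows" is a list of rows, each a list of 4 numbers: the shift along the tool's x, y, z in mm, then the turn about the tool's x in rad. In form: [[x, y, z, turn], ...]. A call has 1 to 10 rows; each row shifts and turns the pose as measured when the row begins, along the tool's axes as they then stand; what a row does not reach is not made up. A row lasts 1/12 s, in which the tool goes at most 41.7 mm and 7.16 degrees, less where a joint would pass 70% of its speed; a pose out of reach is approached as far as the arm can. A call with a gripper value outside its range is refused whole. "fingers" is the opening, from 0 (shut) to 1 (fully open), set as the call begins (left out, the last holds). The fingers move at their own pace and stop on an object; the grip force is fixed at half the most. Time passes only in rows, so rows that do not move let the fingers close. It gives the time, the measured TCP pose, the force and the opening at its end, in the units of the state.
- ctrl.get_obs(): the state, without advancing time (a new reading comes with each control period).
- ctrl.get_image(name): name is "scene" or "top" or "wrist"; returns a dict with "img" (384x512x3 uint8, red, green, blue), "depth" (384x512 float32, mm along the optical axis (not along the pixel's ray), 0 where there is no reading), "mtx" (3x3 intrinsics, pixels), "dist_coeffs" ([k1, k2, p1, p2, k3] as OpenCV has them; the pictures are not rectified), "world_from_camera" (4x4, takes a point from camera to world coordinates). Camera axes: x right, y down, z forward; pixel columns grow to the right and rows downward; lengths in mm; the calibration is good to about 2 mm. A picture is of the moment at which its call begins.
- ctrl.close_job(): hands the job in, once; it reports no verdict.
The state is a dict: "t": time; "qpos": joint angles; "qvel": joint speeds; "joint_torque": joint torques, N m; "ee_pos": TCP position; "orientation": TCP orientation; "ft_force": force on the tool from outside, world axes, zero at the start; "moment": the same for the moment, N m; "width": finger opening in mm.
Only numpy, scipy, OpenCV 4.12 (cv2) and the standard library are available. Lean on these libraries where they do the work, as an engineer would, in place of code of your own. Each camera call takes 0.05 s, during which the arm holds its last target.

TASK

Close the bench pot with its screw cap: lift the chest's lid open until it rests on its stop and leave it so, take out the cap, stand it upright on top of the pot's thread with its lugs not yet in the starts, and let go of it. Then take it again from straight above, turn it backward (counter-clockwise seen from above) until it drops into the thread start, pause a moment, turn it forward (clockwise) until it is fully home against its end stop, and let go. Leave the other things on the bench where they are.

Things in the scene. Friction and masses are not known exactly. Their poses are not given: they have to be found in the camera images.
- lid (a joint): Angle of the chest's lid: 0 shut, grows as it opens upward, 1.75 rad on its stop. The lid (0.5 kg, free-swinging) falls shut if let go below about 1.27 rad and falls open to its stop beyond that.
- lid_tab (a point): Centre of the flat steel pull tab on the lid's front (-x) face, 115 mm above the bench when shut. Tab 22 mm wide (y), 12 mm thick, sticking out 39 mm; this point is 23 mm out. Pinch its two sides from above; it can pivot between the fingers as the lid swings.
- lid_hinge (a point): Middle of the hinge line on the rear rim of the grey steel chest, 85 mm above the bench. Axes: x from front to rear, y along the hinge, z up. Lid shut, lid_tab lies at (-187, 0, 30) mm from here; it swings up and over about y. Chest 160 (x) x 200 (y) mm, walls 85 high, 4 thick, centre 80 mm in front of this point; the box-shaped lid is 46 deep.
- cap_center (a point): Middle of the aluminium screw cap, about 0.3 kg, on its axis z, 40 mm above its lower rim: an inverted cup 80 mm across and 40 tall, open below, with an upright fin on top, 60 long (x), 16 thick (y), 40 tall. At the start it leans 35 degrees to the rear in a cradle in the chest, fin up, fin's plane along the chest's x.
- cap_fin (a point): Place to grip the cap's fin: on the axis, 28 mm above the cup's top, 12 mm below the fin's top edge. Pinch the two flat faces (16 mm apart along the cap's y). In the chest, take it from straight above; then tilt the hand to stand the cap upright.
- cap_lug (a point): Inner tip of one of the three lugs inside the cap, 9 mm above its rim, under the fin's +x end; the others are 120 degrees apart. Round, 5 mm thick, from the skirt (inner radius 36 mm) in to radius 25 mm.
- pot_neck (a point): On the axis of the pot's neck, level with the flat tops (lands) of its thread, 128 mm above the bench; z up. Grey pot 132 mm across on a 156 mm foot plate bolted down; brass outlet along +x. The 48 mm neck core ends in a cone 10 mm higher (34 mm across there) that centres the lugs. Lugs on the lands: cap_center is 33.5 mm above this point.
- pot_start (a point): Middle of one of three equal thread starts (gaps 28 degrees wide in the lands, 120 degrees apart), at land height, 29 mm from the axis, 14 degrees counter-clockwise of the pot's +x. Turned backward, at most about 90 degrees, the lugs drop 9 mm into the gaps. Let the cap sink by its weight (fin loosely between the fingers) or press lightly.
- pot_nib (a point): One of three nibs 3.5 mm high on the lands (top, middle), 7 degrees wide, at the counter-clockwise end of each gap: it stops lugs on the lands from reaching the gap by forward turning, and stops backward turning at the gap. Set the cap down with its lugs on the lands, not on nibs.
- pot_end (a point): One of three end stops inside the thread (point at land height): where a lug's middle is when the cap is fully home, about 79 degrees (1.4 rad) clockwise of the middle of a start. Turned forward, the cap sinks about 7.4 mm per rad to there, cap_center then about 16.5 mm above pot_neck. The thread holds the cap where it is left.
- driver: Bystander, leave alone: screwdriver with black handle, 170 mm, lying. Origin at the middle of its underside.
- glue: Bystander, leave alone: white round bottle with a cap, 40 mm across, 90 mm tall, standing. Origin at the middle of its underside.
- spanner: Bystander, leave alone: steel open-ended spanner, 180 mm, lying. Origin at the middle of its underside.
- mug: Bystander, leave alone: white mug, 76 mm across, 85 mm tall. Origin at the middle of its underside.
- jar: Bystander, leave alone: glass jar with steel lid, 70 mm across, 80 mm tall. Origin at the middle of its underside.
- offcut: Bystander, leave alone: wood offcut 130 x 45 x 30 mm. Origin at the middle of its underside.
- tape: Bystander, leave alone: cardboard ring, 90 mm across, 24 mm thick, lying flat. Origin at the middle of its underside.

How it is judged:
By the outcome, as a careful person would: the job done as asked, in the order asked, and still so for the second after the job is handed in, with the robot touching nothing.
It also fails if it takes over 72 s, if anything falls off the work surface, if the arm or the gripper's body presses on something with over 40 N, if the wrist force passes 120 N, or if a joint passes its speed limit or range.

## Working session

There is one attempt and no reset: what is moved stays moved. The work goes in short steps, Python scripts to look and compute and a tool call to move; the robot and the scene stay as the last step left them, time stands still between calls to the robot, and variables do not carry over. Pictures are saved under pics/ and viewed, and the job is handed in when it is done.

Besides the shell and the picture viewer there is one more tool, called as name([rows], argument=value, ...), one row to a line, values as JSON. send_rows: Moves the arm, as the interface text tells. Its arguments: {"type":"object","properties":{"rows":{"type":"array"},"fingers":{"type":"number"}},"required":["rows"]}

```bash
mkdir -p pics; ls
cat > h.py <<'E'
import numpy as np, cv2
from scipy.spatial.transform import Rotation as R
from workcell import ctrl
def grab(name,fn):
    d=ctrl.get_image(name); cv2.imwrite('pics/'+fn+'.png',d['img'][:,:,::-1]); np.savez('pics/'+fn+'.npz',**{k:np.asarray(v) for k,v in d.items()}); return d
def cloud(d):
    h,w=d['depth'].shape
    u,v=np.meshgrid(np.arange(w),np.arange(h))
    p=cv2.undistortPoints(np.stack([u,v],-1).reshape(-1,1,2).astype(np.float64),d['mtx'],d['dist_coeffs']).reshape(h,w,2)
    z=d['depth'].astype(float)
    P=np.stack([p[...,0]*z,p[...,1]*z,z],-1)
    M=d['world_from_camera']
    W=P@M[:3,:3].T+M[:3,3]
    W[z==0]=np.nan
    return W
def st():
    o=ctrl.get_obs(); Rm=R.from_rotvec(o['orientation']).as_matrix()
    print('t',round(o['t'],2),'tcp',np.round(o['ee_pos'],1),'x',np.round(Rm[:,0],3),'y',np.round(Rm[:,1],3),'z',np.round(Rm[:,2],3),'F',np.round(o['ft_force'],1),'M',np.round(o['moment'],2),'w',round(o['width'],1),'q',np.round(o['qpos'],3)); return o,Rm
E
python3 - <<'E'
from h import *
st()
grab('scene','s0');grab('top','t0');grab('wrist','w0')
E
```

```text
pics
t 0.0 tcp [ 204.6 -590.   221.9] x [-0.001  0.001 -1.   ] y [0.945 0.328 0.   ] z [ 0.328 -0.945 -0.002] F [ 0.3 -0.3 -0.5] M [0.03 0.02 0.01] w 87.4 q [-1.256  0.424  1.631 -0.     1.089 -0.019]
```

View pics/s0.png

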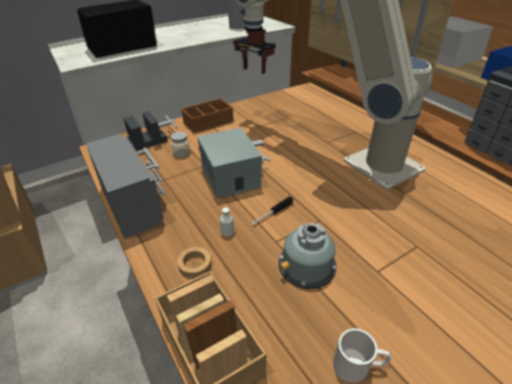

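View pics/t0.png

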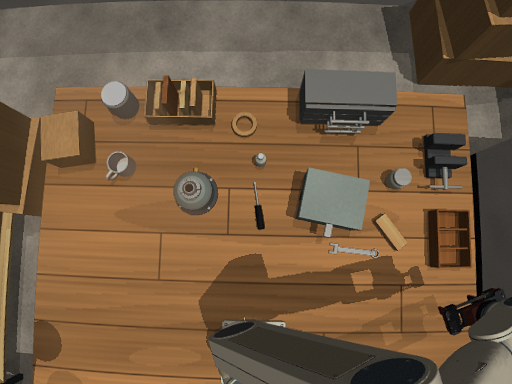

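The top view shows the chest at about (333,200) with its tab at (328,230), the pot at (196,190) and the spanner at (353,250). The offcut is at (391,232), the jar at (400,178) and the driver at (259,205).

Run:
```python
from h import *
d=dict(np.load('pics/t0.npz')); W=cloud(d)
for n,(u,v) in dict(tab=(328,230),lid=(333,200),pot=(196,190),spanner=(353,250),offcut=(391,232),jar=(400,178),drv=(259,205),glue=(260,158),tape=(235,125),bench=(300,270),drawer=(345,95)).items(): print(n,np.round(W[v,u],1))
# chest lid
Z=W[...,2]; X=W[...,0];Y=W[...,1]
roi=np.zeros(Z.shape,bool); roi[160:240,285:380]=1
print(np.histogram(Z[roi],bins=np.arange(-10,200,10)))
m=(roi&(Z>118)).astype(np.uint8)
P=W[m>0]; print('lid z',np.median(P[:,2]),len(P))
r=cv2.minAreaRect(P[:,:2].astype(np.float32)); print(r,cv2.boxPoints(r))
m2=roi&(Z>100)&(Z<122); print(np.round(W[m2][:,:],0)[::5])
roi=np.zeros(Z.shape,bool); roi[160:220,165:230]=1
print(np.histogram(Z[roi],bins=np.arange(-10,200,10)))
for a,b in ((120,131),(132,140),(80,118),(3,14)):
  q=W[roi&(Z>a)&(Z<b)]; print(a,b,len(q),np.round(cv2.minEnclosingCircle(q[:,:2].astype(np.float32))[0],1),cv2.minEnclosingCircle(q[:,:2].astype(np.float32))[1],q.mean(0))
for fn,c in (('t0',(140,140,380,265)),):
  im=cv2.imread('pics/t0.png')[c[1]:c[3],c[0]:c[2]]; cv2.imwrite('pics/t0c.png',cv2.resize(im,None,fx=3.3,fy=3.3,interpolation=cv2.INTER_CUBIC))
```

```text
tab [ 421.6 -232.   122.1]
lid [ 517.1 -246.3  133.1]
pot [540.7 194.2 129. ]
spanner [ 356.8 -342.6    5.7]
offcut [ 420.9 -470.2   32.1]
jar [ 603.5 -489.8   78.5]
drv [507.1  -9.8  21.9]
glue [658.6 -10.   93.1]
tape [793.8  82.7  28.2]
bench [ 284.6 -157.3    0.6]
drawer [ 852.3 -279.8  181.9]
(array([2084, 1875,   37,   49,   32,   18,   31,   13,    0,    9,   28,
         33,   61, 1150, 2149,    0,    0,    0,    0,    0]), array([-10,   0,  10,  20,  30,  40,  50,  60,  70,  80,  90, 100, 110,
       120, 130, 140, 150, 160, 170, 180, 190]))
lid z 130.823048838075 3327
((502.874267578125, -248.37393188476562), (205.165283203125, 209.21307373046875), 79.06305694580078) [[ 380.7049  -329.24646]
 [ 586.118   -368.94016]
 [ 625.04364 -167.5014 ]
 [ 419.63055 -127.80771]]
[[ 622. -168.  119.]
 [ 598. -163.  105.]
 [ 577. -159.  114.]
 [ 556. -155.  119.]
 [ 531. -150.  107.]
 [ 511. -146.  109.]
 [ 478. -140.  113.]
 [ 462. -143.  116.]
 [ 456. -172.  113.]
 [ 450. -203.  122.]
 [ 444. -229.  120.]
 [ 441. -239.  121.]
 [ 438. -243.  118.]
 [ 434. -226.  122.]
 [ 436. -274.  107.]
 [ 431. -242.  121.]
 [ 428. -229.  119.]
 [ 429. -307.  117.]
 [ 425. -243.  118.]
 [ 422. -236.  119.]
 [ 418. -223.  121.]
 [ 415. -226.  121.]
 [ 412. -227.  117.]
 [ 409. -219.  122.]
 [ 409. -239.  120.]
 [ 406. -235.  121.]
 [ 402. -229.  122.]]
(array([1035, 1392,  165,   14,   19,   22,   29,   22,   49,  199,  308,
        262,   26,  151,  166,   26,    0,    0,    0,    0]), array([-10,   0,  10,  20,  30,  40,  50,  60,  70,  80,  90, 100, 110,
       120, 130, 140, 150, 160, 170, 180, 190]))
120 131 173 [548.1 216.8] 34.88542938232422 [546.25364686 215.42433049 127.15353818]
132 140 124 [546.9 215.9] 32.96221923828125 [546.22414764 215.48281933 136.35540854]
80 118 782 [547.7 216.4] 65.37886047363281 [542.67838659 210.03416641  95.67327648]
3 14 571 [559.2 215.2] 153.09634399414062 [552.43306906 197.41671364   6.62911184]
```

View pics/t0c.png

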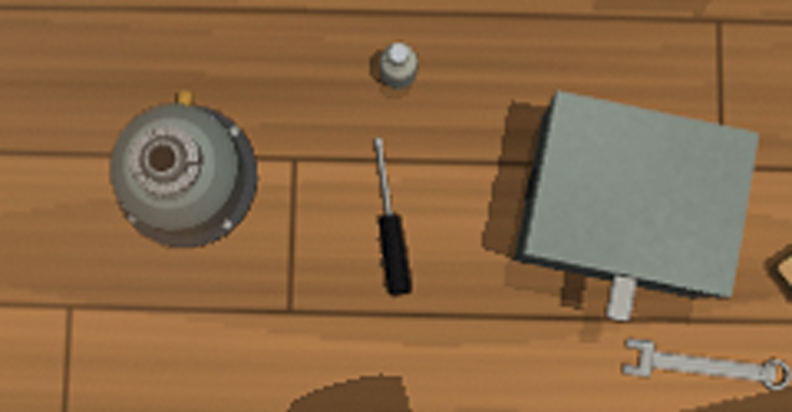

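Run:
```python
from h import *
d=dict(np.load('pics/t0.npz')); W=cloud(d)
Z=W[...,2]; X=W[...,0];Y=W[...,1]
roi=np.zeros(Z.shape,bool); roi[160:240,285:380]=1
m=(roi&(Z>126)).astype(np.uint8); m=cv2.morphologyEx(m,cv2.MORPH_OPEN,np.ones((5,5),np.uint8))
P=W[m>0]; r=cv2.minAreaRect(P[:,:2].astype(np.float32)); print(r); b=cv2.boxPoints(r);print(b)
e=[b[(i+1)%4]-b[i] for i in range(4)]; print([ (np.degrees(np.arctan2(v[1],v[0])),np.hypot(*v)) for v in e])
T=W[roi&(Z>108)&(Z<124)&(X<440)&(Y<-212)&(Y>-250)]
r2=cv2.minAreaRect(T[:,:2].astype(np.float32)); print('tab',r2,np.median(T[:,2]))
ang=[np.degrees(np.arctan2(v[1],v[0])) for v in e if 190<np.hypot(*v)<225]
c=np.array(r[0])
b_=np.radians(-10.9); ux=np.array([np.cos(b_),np.sin(b_)]); print('hinge',c+80*ux,'tab pred',c-107*ux)
# color for brass
im=d['img']; hsv=cv2.cvtColor(im,cv2.COLOR_RGB2HSV)
sub=W[160:180,185:210]; 
for v in range(164,176): print(v,[tuple(im[v,u]) for u in range(190,202,2)])
```

```text
((524.0032958984375, -252.76239013671875), (204.67922973632812, 165.9302520751953), 78.95685577392578)
[[ 422.97144 -337.3152 ]
 [ 585.8292  -369.09882]
 [ 625.03516 -168.2096 ]
 [ 462.17737 -136.42596]]
[(np.float32(-11.043143), np.float32(165.93028)), (np.float32(78.95685), np.float32(204.67923)), (np.float32(168.95685), np.float32(165.93028)), (np.float32(-101.04315), np.float32(204.67923))]
tab ((420.1559143066406, -230.76821899414062), (21.858728408813477, 39.745361328125), 77.37367248535156) 120.7852220645567
hinge [ 602.55999291 -267.89002558] tab pred [ 418.93371364 -232.52917774]
164 [(np.uint8(127), np.uint8(88), np.uint8(54)), (np.uint8(126), np.uint8(89), np.uint8(53)), (np.uint8(127), np.uint8(89), np.uint8(54)), (np.uint8(128), np.uint8(90), np.uint8(54)), (np.uint8(126), np.uint8(88), np.uint8(53)), (np.uint8(126), np.uint8(87), np.uint8(53))]
165 [(np.uint8(125), np.uint8(87), np.uint8(54)), (np.uint8(124), np.uint8(88), np.uint8(53)), (np.uint8(125), np.uint8(87), np.uint8(54)), (np.uint8(123), np.uint8(86), np.uint8(52)), (np.uint8(124), np.uint8(86), np.uint8(50)),
[... 2112 characters left out ...]
90)), (np.uint8(95), np.uint8(98), np.uint8(89)), (np.uint8(96), np.uint8(100), np.uint8(92)), (np.uint8(83), np.uint8(85), np.uint8(79))]
174 [(np.uint8(102), np.uint8(100), np.uint8(90)), (np.uint8(102), np.uint8(102), np.uint8(91)), (np.uint8(102), np.uint8(102), np.uint8(93)), (np.uint8(101), np.uint8(102), np.uint8(94)), (np.uint8(100), np.uint8(104), np.uint8(93)), (np.uint8(99), np.uint8(102), np.uint8(92))]
175 [(np.uint8(110), np.uint8(108), np.uint8(96)), (np.uint8(111), np.uint8(112), np.uint8(101)), (np.uint8(104), np.uint8(105), np.uint8(95)), (np.uint8(103), np.uint8(104), np.uint8(95)), (np.uint8(101), np.uint8(105), np.uint8(96)), (np.uint8(100), np.uint8(103), np.uint8(94))]
```

Run:
```python
from h import *
im=cv2.imread('pics/t0.png')[160:220,165:230]; a=cv2.resize(im,None,fx=9,fy=9,interpolation=cv2.INTER_CUBIC); cv2.imwrite('pics/t0p.png',a)
im=cv2.imread('pics/s0.png')[215:290,270:345]; a=cv2.resize(im,None,fx=7,fy=7,interpolation=cv2.INTER_CUBIC); cv2.imwrite('pics/s0p.png',a)
```

```text
(no output)
```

View pics/t0p.png

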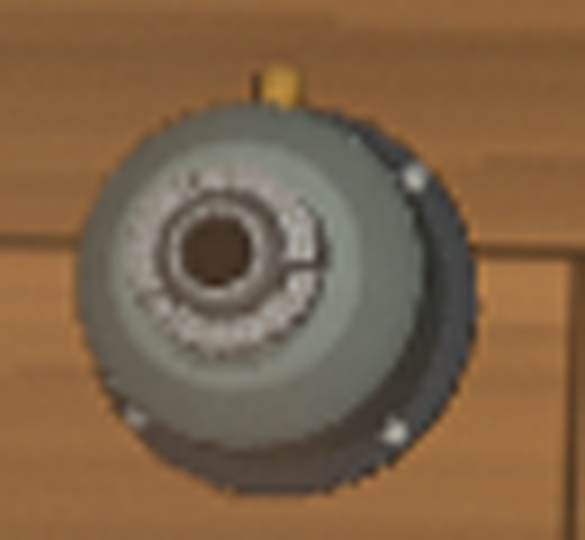

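View pics/s0p.png

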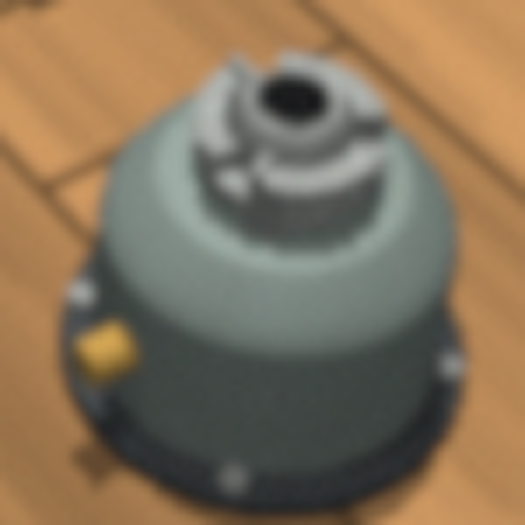

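The pot's neck is near (547,216), and the tab centre is near (420,-231) with its top at 121 mm, which matches the sheet. The chest's x axis is yawed -11°. Next I move above the tab.

send_rows([
  [0,31.5,-26.5,0],
  [0,31.5,-26.5,0],
  [0,31.5,-26.5,0],
  [0,31.5,-26.5,0],
  [0,31.5,-26.5,0],
  [0,31.5,-26.5,0],
  [0,31.5,-26.5,0],
  [0,31.5,-26.5,0],
  [0,31.5,-26.5,0],
  [0,31.5,-26.5,0],
], fingers=0.6)

```text
t: 0.98
ee_pos: [415.3, -235.3, 219.5]
orientation: [0.969, 1.345, -0.971]
ft_force: [0.4, -0.9, 0.5]
width: 53.0
```

send_rows([
  [0,0,0,0.106],
  [0,0,0,0.106],
  [0,0,0,0.106],
  [0,0,0,0.106],
  [0,0,0,0.106],
])

```text
t: 1.4
ee_pos: [419.2, -225.3, 219.1]
orientation: [1.366, 1.102, -1.367]
ft_force: [0.7, 0.4, -0.4]
width: 53.0
```

Run:
```python
from h import *
o,Rm=st()
d=Rm.T@(np.array([417.5,-231,150])-o['ee_pos']); print(d)
z=Rm[:,2]; print('yaw',np.degrees(np.arctan2(z[1],z[0])))
grab('wrist','w1')
```

```text
t 1.4 tcp [ 419.2 -225.3  219.1] x [-0.002  0.002 -1.   ] y [ 0.977 -0.214 -0.002] z [-0.214 -0.977 -0.001] F [ 0.7  0.4 -0.4] M [ 0.04 -0.02 -0.04] w 53.0 q [-5.190e-01  2.090e-01  1.952e+00  1.000e-03  9.820e-01  1.267e+00]
[69.10818979 -0.30852448  5.98689203]
yaw -102.34208357349524
```

View pics/w1.png

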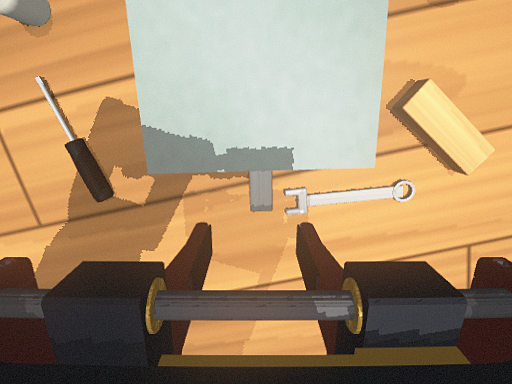

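The wrist view shows the tab at (261,190), the spanner head below and right of it at (295,200), and the lid front edge at row 170.

Run:
```python
from h import *
d=dict(np.load('pics/w1.npz')); W=cloud(d)
X,Y,Z=W[...,0],W[...,1],W[...,2]
roi=np.zeros(Z.shape,bool); roi[165:220,235:285]=1
T=W[roi&(Z>112)&(Z<126)&(X<440)]; print(len(T),cv2.minAreaRect(T[:,:2].astype(np.float32)),np.median(T[:,2]))
L=W[(Z>126)&(Z<136)]; 
print('front edge', [np.round(W[168,c],1) for c in (170,220,300,350)])
e=W[:,200]; 
# left/right edges of lid at rows
for r in (60,140):
  cs=np.where((Z[r]>126)&(Z[r]<137))[0]; print(r,cs.min(),cs.max(),W[r,cs.min()+1],W[r,cs.max()-1])
```

```text
898 ((420.6712951660156, -231.37322998046875), (21.775474548339844, 40.14891815185547), 80.58453369140625) 120.18375351062193
front edge [array([ 461.4, -156.9,  129.6]), array([ 452. , -201. ,  130.6]), array([ 436.6, -270.8,  129.9]), array([ 427.2, -314.6,  130.6])]
60 133 383 [ 553.7714106  -154.31151349  129.99834486] [ 510.6697845  -351.67658972  129.68543851]
140 143 376 [ 490.30902229 -142.34925362  130.80091998] [ 447.33007551 -339.01423379  130.67328694]
```

send_rows([
  [20,0,3,-0.02],
  [20,-0.5,3,0],
  [20,0,0.5,0],
  [0,0,0,0],
])

```text
t: 1.78
ee_pos: [418.4, -232.3, 158.6]
orientation: [1.35, 1.11, -1.348]
ft_force: [-0.2, 0.3, 0.4]
width: 52.4
```

Run:
```python
from h import *
o,Rm=st()
d=Rm.T@(np.array([417.5,-231.2,97])-o['ee_pos']); print(d)
```

```text
t 1.78 tcp [ 418.4 -232.3  158.6] x [ 0.002 -0.001 -1.   ] y [ 0.982 -0.191  0.002] z [-0.191 -0.982  0.   ] F [-0.2  0.3  0.4] M [0.06 0.02 0.03] w 52.4 q [-5.320e-01  3.040e-01  1.998e+00  1.000e-03  8.380e-01  1.230e+00]
[61.60151084 -1.23169154 -0.91051506]
```

send_rows([
  [20,-0.5,-0.3,0],
  [20,-0.5,-0.3,0],
  [14,0,-0.3,0],
  [7,0,0,0],
])

```text
t: 2.12
ee_pos: [419.5, -232.7, 98.7]
orientation: [1.345, 1.11, -1.341]
ft_force: [0.1, 0.0, -0.1]
width: 52.6
```

send_rows([
  [0,0,0,0],
  [0,0,0,0],
  [0,0,0,0],
  [0,0,0,0],
  [0,0,0,0],
], fingers=0.0)

```text
t: 2.53
ee_pos: [420.6, -233.0, 101.0]
orientation: [1.344, 1.111, -1.338]
ft_force: [6.5, 22.5, -1.5]
width: 23.0
```

Run:
```python
from h import *
o,Rm=st()
```

```text
t 2.53 tcp [ 420.6 -233.   101. ] x [ 0.007 -0.002 -1.   ] y [ 0.983 -0.181  0.007] z [-0.181 -0.983  0.001] F [ 6.5 22.5 -1.5] M [ 3.92 -0.92 -0.03] w 23.0 q [-5.310e-01  4.060e-01  2.028e+00  2.000e-03  7.000e-01  1.220e+00]
```

Run:
```python
import numpy as np
r=186.6;a0=np.radians(169.2)
th=np.arange(0,1.76,0.08); x=r*np.cos(a0-th); z=r*np.sin(a0-th)
for i in range(len(th)-1): print(round(th[i+1],2),'row',np.round([-(z[i+1]-z[i]),x[i+1]-x[i]],1),'pos',np.round([x[i+1],z[i+1]+85-19],1))
```

```text
0.08 row [-14.5   3.4] pos [-179.9  115.5]
0.16 row [-14.2   4.5] pos [-175.4  129.7]
0.24 row [-13.8   5.7] pos [-169.7  143.5]
0.32 row [-13.3   6.7] pos [-163.   156.8]
0.4 row [-12.7   7.8] pos [-155.2  169.6]
0.48 row [-12.1   8.8] pos [-146.4  181.7]
0.56 row [-11.3   9.7] pos [-136.7  193. ]
0.64 row [-10.5  10.6] pos [-126.1  203.5]
0.72 row [-9.6 11.4] pos [-114.7  213.1]
0.8 row [-8.7 12.1] pos [-102.6  221.8]
0.88 row [-7.7 12.8] pos [-89.8 229.6]
0.96 row [-6.7 13.4] pos [-76.5 236.2]
1.04 row [-5.6 13.8] pos [-62.6 241.8]
1.12 row [-4.4 14.2] pos [-48.4 246.2]
1.2 row [-3.3 14.6] pos [-33.8 249.5]
1.28 row [-2.1 14.8] pos [-19.1 251.6]
1.36 row [-0.9 14.9] pos [ -4.2 252.6]
1.44 row [ 0.3 14.9] pos [ 10.8 252.3]
1.52 row [ 1.5 14.9] pos [ 25.6 250.8]
1.6 row [ 2.6 14.7] pos [ 40.3 248.2]
1.68 row [ 3.8 14.4] pos [ 54.7 244.4]
```

send_rows([
  [0,0,-0.8,0],
  [-5,0.5,0,0],
  [-8,1,0,0],
])

```text
t: 2.78
ee_pos: [423.3, -232.9, 115.0]
orientation: [1.345, 1.108, -1.337]
ft_force: [5.1, 0.6, -5.5]
width: 21.6
```

Run:
```python
from h import *
o,Rm=st()
```

```text
t 2.78 tcp [ 423.3 -232.9  115. ] x [ 0.009 -0.003 -1.   ] y [ 0.983 -0.182  0.009] z [-0.182 -0.983  0.002] F [ 5.1  0.6 -5.5] M [ 0.19 -0.68 -0.08] w 21.6 q [-5.290e-01  3.820e-01  2.019e+00  2.000e-03  7.310e-01  1.223e+00]
```

send_rows([
  [-14,4.5,0,0],
  [-14,5.5,0,0],
  [-13,6.5,0,0],
  [-12.5,8,0,0],
])

```text
t: 3.12
ee_pos: [446.9, -237.3, 172.3]
orientation: [1.345, 1.109, -1.337]
ft_force: [3.9, -2.0, -6.8]
width: 21.8
```

```bash
cat >> h.py <<'E'
def lid():
    o,Rm=st(); p=o['ee_pos']; g=p-19*Rm[:,0]
    ux=np.array([.9816,-.1908]); uy=np.array([.1908,.9816]); dd=g[:2]-[600.8,-266.7]
    x,z=dd@ux,g[2]-85; print('rel x,y,z',x,dd@uy,z,'r',np.hypot(x,z),'theta',np.radians(169.2)-np.arctan2(z,x))
E
python3 -c "
from h import *
lid()"
```

```text
t 3.12 tcp [ 446.9 -237.3  172.3] x [ 0.008 -0.003 -1.   ] y [ 0.983 -0.182  0.009] z [-0.182 -0.983  0.002] F [ 3.9 -2.  -6.8] M [-0.22 -0.34 -0.08] w 21.8 q [-5.120e-01  3.170e-01  1.936e+00  1.000e-03  8.810e-01  1.241e+00]
rel x,y,z -156.8171999837272 -0.4799621911617337 106.31589935709172 r 189.45897884989125 theta 0.4072852906784985
```

send_rows([
  [-11.5,9,0,0],
  [-11,10,0,0],
  [-10,11,0,0],
  [-9,11.5,0,0],
  [-8,12,0,0],
])

```text
t: 3.53
ee_pos: [499.2, -247.2, 227.8]
orientation: [1.342, 1.109, -1.339]
ft_force: [3.4, -2.8, -12.3]
width: 21.8
```

```bash
python3 -c "
from h import *
lid()"
```

```text
t 3.53 tcp [ 499.2 -247.2  227.8] x [ 0.007 -0.005 -1.   ] y [ 0.983 -0.181  0.008] z [-0.181 -0.983  0.004] F [  3.4  -2.8 -12.3] M [-0.36 -0.14 -0.06] w 21.8 q [-4.800e-01  3.140e-01  1.783e+00 -1.000e-03  1.036e+00  1.274e+00]
rel x,y,z -103.57650824602926 -0.16496745444009348 161.77410778088415 r 192.0910071001266 theta 0.8128074540887189
```

send_rows([
  [-6,12.5,0,0],
  [-5.5,13,0,0],
  [-4.5,13.5,0,0],
  [-3.5,14,0,0],
  [-2.5,14.5,0,0],
])

```text
t: 3.95
ee_pos: [561.2, -258.9, 254.2]
orientation: [1.335, 1.12, -1.348]
ft_force: [-2.3, -0.8, 0.1]
width: 21.6
```

```bash
python3 -c "
from h import *
lid()"
```

```text
t 3.95 tcp [ 561.2 -258.9  254.2] x [-0.007 -0.003 -1.   ] y [ 0.984 -0.18  -0.006] z [-0.18  -0.984  0.005] F [-2.3 -0.8  0.1] M [0.14 0.78 0.02] w 21.6 q [-0.448  0.382  1.615 -0.007  1.149  1.306]
rel x,y,z -40.23400855737241 0.1830256745111153 188.1526558266001 r 192.40633393731545 theta 1.1716364421917649
```

send_rows([
  [-1.5,14.5,0,0],
  [-0.5,14.5,0,0],
  [0,14.5,0,0],
  [0.5,14.5,0,0],
  [1.5,14.5,0,0],
])

```text
t: 4.37
ee_pos: [629.2, -271.8, 258.0]
orientation: [1.33, 1.129, -1.357]
ft_force: [-1.7, -1.8, -2.6]
width: 21.9
```

```bash
python3 -c "
from h import *
lid()
grab('scene','s2');grab('wrist','w2')"
```

```text
t 4.37 tcp [ 629.2 -271.8  258. ] x [-0.019 -0.002 -1.   ] y [ 0.983 -0.18  -0.018] z [-0.18  -0.984  0.005] F [-1.7 -1.8 -2.6] M [0.17 0.67 0.01] w 21.9 q [-0.421  0.487  1.442 -0.01   1.229  1.334]
rel x,y,z 29.243378580939503 0.5251508785116098 192.02174102374147 r 194.23574392118715 theta 1.533431541099473
```

View pics/s2.png

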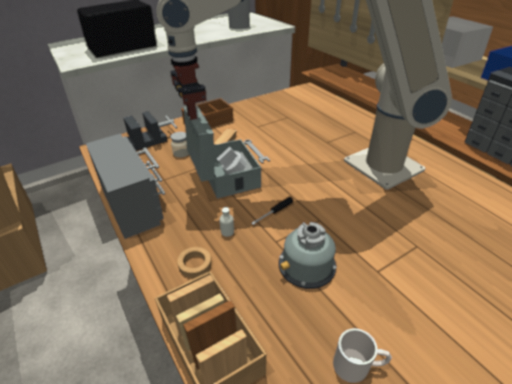

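The lid is near 1.53 rad, past its balance point, and the cap is visible in the chest at (235,165). I follow on to the stop.

send_rows([
  [2.5,14,0,0],
  [3,13,0,0],
  [2.5,8,0,0],
])

```text
t: 4.72
ee_pos: [661.6, -278.0, 251.6]
orientation: [1.329, 1.131, -1.358]
ft_force: [-1.2, -0.4, 1.9]
width: 21.6
```

```bash
python3 -c "
from h import *
lid()"
```

```text
t 4.72 tcp [ 661.6 -278.   251.6] x [-0.021 -0.001 -1.   ] y [ 0.983 -0.18  -0.02 ] z [-0.18  -0.984  0.005] F [-1.2 -0.4  1.9] M [0.2  0.59 0.02] w 21.6 q [-0.41   0.543  1.364 -0.01   1.253  1.345]
rel x,y,z 62.25437289614993 0.6565989255619427 185.57163094591544 r 195.73563077942637 theta 1.7059762742101825
```

send_rows([
  [1.5,5,0,0],
  [1,3,0,0],
  [0,0,0,0],
])

```text
t: 4.97
ee_pos: [668.9, -279.3, 249.3]
orientation: [1.328, 1.132, -1.359]
ft_force: [-0.9, -1.1, -0.8]
width: 21.7
```

```bash
python3 -c "
from h import *
lid()"
```

```text
t 4.97 tcp [ 668.9 -279.3  249.3] x [-0.022 -0.001 -1.   ] y [ 0.983 -0.18  -0.022] z [-0.18  -0.984  0.005] F [-0.9 -1.1 -0.8] M [ 0.1   0.43 -0.05] w 21.7 q [-0.408  0.557  1.346 -0.01   1.259  1.347]
rel x,y,z 69.61812353868754 0.725730016983934 183.34119287647064 r 196.11393660424844 theta 1.7452021592406388
```

send_rows([
  [1,3,0,0],
  [0.5,2,0,0],
])

```text
t: 5.13
ee_pos: [672.9, -280.1, 248.0]
orientation: [1.328, 1.133, -1.36]
ft_force: [-1.1, -0.7, -1.2]
width: 21.7
```

send_rows([
  [0,0,0,0],
  [0,0,0,0],
  [0,0,0,0],
], fingers=0.6)

```text
t: 5.38
ee_pos: [673.6, -280.1, 248.5]
orientation: [1.329, 1.131, -1.358]
ft_force: [0.1, 0.1, 0.6]
width: 38.2
```

```bash
python3 -c "
from h import *
lid()"
```

```text
t 5.38 tcp [ 673.6 -280.1  248.5] x [-0.021 -0.001 -1.   ] y [ 0.984 -0.18  -0.02 ] z [-0.18  -0.984  0.005] F [0.1 0.1 0.6] M [ 0.04 -0.03 -0.03] w 38.2 q [-0.406  0.565  1.335 -0.01   1.26   1.348]
rel x,y,z 74.43861717078174 0.8633410650218621 182.4580549690191 r 197.05849271060558 theta 1.7696645557868549
```

send_rows([
  [-20,0,0,0],
  [-25,0,0,0],
  [-10,-25,0,0],
  [0,-38,0,0],
  [0,-38,0,0],
  [0,-38,0,0],
  [0,-38,0,0],
  [0,-35,0,0],
  [0,0,0,0],
], fingers=0.6)

```text
t: 6.13
ee_pos: [459.7, -239.2, 308.5]
orientation: [1.329, 1.127, -1.353]
ft_force: [-0.1, -0.6, -0.0]
width: 52.7
```

```bash
python3 -c "
from h import *
lid()
grab('scene','s3');grab('wrist','w3');grab('top','t3')"
```

```text
t 6.13 tcp [ 459.7 -239.2  308.5] x [-0.015 -0.003 -1.   ] y [ 0.984 -0.177 -0.015] z [-0.177 -0.984  0.006] F [-0.1 -0.6 -0. ] M [ 0.09 -0.02  0.01] w 52.7 q [-0.497  0.176  1.768 -0.011  1.21   1.256]
rel x,y,z -143.48467231101458 0.16250344093352223 242.53667614113226 r 281.80115411720317 theta 0.8480807101436674
```

View pics/w3.png

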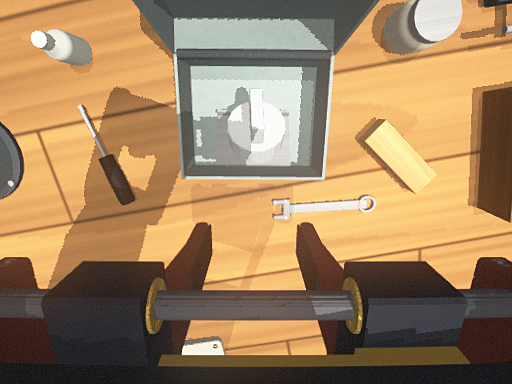

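View pics/s3.png

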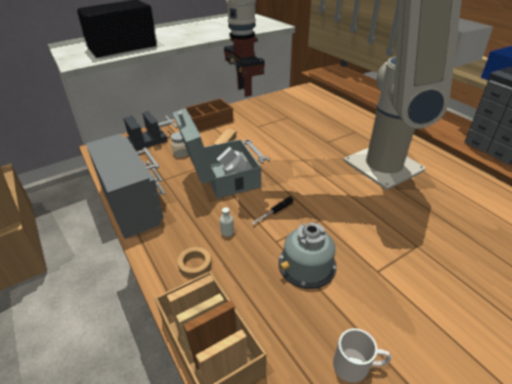

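View pics/t3.png

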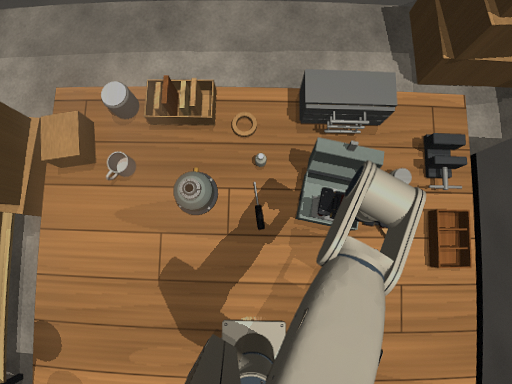

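The wrist view shows the lid open, and the cap in the chest with its fin top from (257,90) to (257,140). The scene view confirms the lid resting back.

Run:
```python
from h import *
d=dict(np.load('pics/w3.npz')); W=cloud(d); M=d['world_from_camera']
ux=np.array([.9816,-.1908]); uy=np.array([.1908,.9816]); H=np.array([600.8,-266.7])
rx=(W[...,:2]-H)@ux; ry=(W[...,:2]-H)@uy; Z=W[...,2]
# chest rim check
m=(Z>80)&(Z<90)&(rx<5)&(rx>-170)&(abs(ry)<110); print('rim',np.percentile(rx[m],[1,50,99]),np.percentile(ry[m],[1,99]),np.median(Z[m]))
for r in range(84,160,5): print(r,[ (int(c),*np.round([rx[r,c],ry[r,c],Z[r,c]]).astype(int)) for c in (240,246,250,254,257,260,264,268,274)])
im=cv2.imread('pics/w3.png')[45:185,170:335]; cv2.imwrite('pics/w3c.png',cv2.resize(im,None,fx=4,fy=4,interpolation=cv2.INTER_CUBIC))
```

```text
rim [-158.93231652  -52.96611804    4.69572261] [-99.31541584 100.46068564] 85.06195586168201
84 [(240, np.int64(-30), np.int64(21), np.int64(4)), (246, np.int64(-30), np.int64(12), np.int64(4)), (250, np.int64(-29), np.int64(6), np.int64(2)), (254, np.int64(-29), np.int64(-1), np.int64(2)), (257, np.int64(-29), np.int64(-5), np.int64(4)), (260, np.int64(-29), np.int64(-10), np.int64(4)), (264, np.int64(-29), np.int64(-16), np.int64(4)), (268, np.int64(-29), np.int64(-22), np.int64(2)), (274, np.int64(-29), np.int64(-31), np.int64(3))]
89 [(240, np.int64(-37), np.int64(21), np.int64(3)), (246, np.int64(-37), np.int64(12), np.int64(3)), (250, np.int64(-41), np.int64(5), np.int64(83)), (254, np.int64(-41), np.int64(0), np.int64(85)), (257, np.int64(-41), np.int64(-4), np.int64(84)), (260, np.int64(-41), np.int64(-8), np.int64(84)), (264, np.int64(-37), np.int64(-16), np.int64(3)), (268, np.int64(-36), np.int64(-22), np.int64(4)), (274, np.int64(-36), np.int64(-32), np.int64(2))]
94 [(240, np.int64(-44), np.int64(21), np.int64(4)), (246, np.int64(-44), np.int64(12), np.int64(4)), (250, 
[... 5633 characters left out ...]
int64(-5), np.int64(80)), (260, np.int64(-125), np.int64(-10), np.int64(79)), (264, np.int64(-126), np.int64(-15), np.int64(75)), (268, np.int64(-126), np.int64(-21), np.int64(72)), (274, np.int64(-129), np.int64(-31), np.int64(56))]
159 [(240, np.int64(-137), np.int64(19), np.int64(55)), (246, np.int64(-136), np.int64(10), np.int64(59)), (250, np.int64(-135), np.int64(4), np.int64(64)), (254, np.int64(-135), np.int64(-2), np.int64(65)), (257, np.int64(-135), np.int64(-6), np.int64(66)), (260, np.int64(-135), np.int64(-10), np.int64(65)), (264, np.int64(-135), np.int64(-16), np.int64(63)), (268, np.int64(-136), np.int64(-22), np.int64(55)), (274, np.int64(-137), np.int64(-31), np.int64(54))]
```

View pics/w3c.png

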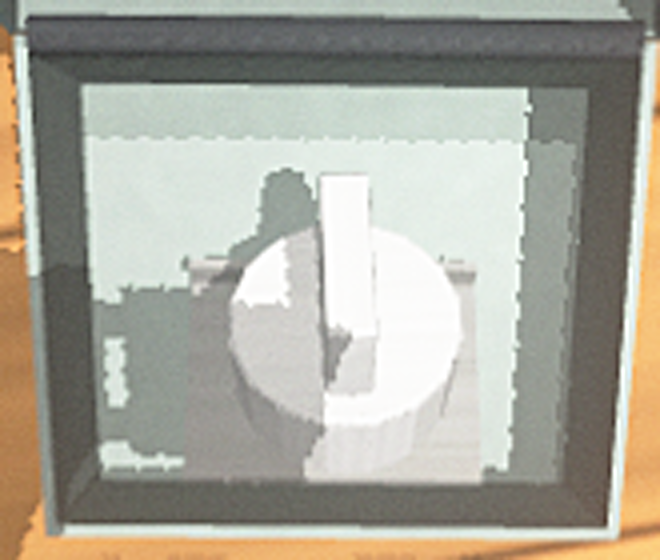

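Run:
```python
from h import *
d=dict(np.load('pics/w3.npz')); W=cloud(d)
ux=np.array([.9816,-.1908]); uy=np.array([.1908,.9816]); H=np.array([600.8,-266.7])
rx=(W[...,:2]-H)@ux; ry=(W[...,:2]-H)@uy; Z=W[...,2]
exp=84+(-41-rx)*0.70
m=(abs(Z-exp)<4)&(rx<-42)&(rx>-88)&(abs(ry)<20)
for a in range(-88,-42,8):
  k=m&(rx>=a)&(rx<a+8); print(a,k.sum(),np.percentile(ry[k],[0,2,98,100]),ry[k].mean(),Z[k].mean(),rx[k].mean())
P=W[m]; print(cv2.minAreaRect(np.c_[rx[m],ry[m]].astype(np.float32)))
o,Rm=st()
t=H+(-72.2)*ux+(-3.5)*uy; print(t, Rm.T@(np.array([*t,72.2+70])-o['ee_pos']))
```

```text
-88 89 [-11.57515184 -11.55451899   3.14693382   3.1671494 ] -4.249772193398469 113.72097435338549 -84.19339517845985
-80 91 [-11.6393594  -11.62331077   3.25240178   3.27847728] -4.15420667033195 108.31525528104666 -76.07008271432503
-72 87 [-10.37370926 -10.36472004   4.61224357   4.6400756 ] -3.0588079846518097 102.34599805029534 -67.78789426201055
-64 77 [-10.42209276 -10.41246915   4.6963393    4.74210162] -2.9306853509329476 96.85554962058238 -60.12220212059825
-56 87 [-10.42708844 -10.41584549   4.83260038   4.85248588] -2.4634002322147306 91.53544438231269 -52.30387157615172
-48 60 [-9.14390061 -9.14052645  4.92249338  4.94015845] -2.100329795253378 86.31244558908436 -44.769032396459544
((-64.89820098876953, -3.200716972351074), (45.91415023803711, 15.941266059875488), 3.399174213409424)
t 6.28 tcp [ 465.9 -241.2  309.5] x [-0.01  -0.005 -1.   ] y [ 0.984 -0.177 -0.009] z [-0.177 -0.984  0.007] F [ 0.2 -0.5  0.1] M [ 0.05  0.   -0.02] w 52.5 q [-0.495  0.183  1.757 -0.01   1.209  1.257]
[ 529.26068 -256.35984] [166.67556917  66.59859797   2.57652932]
```

send_rows([
  [20,17,0.5,-0.035],
  [28,17,0.5,0],
  [28,17,0.5,0],
  [28,14,0.5,0],
  [28,0,0,0],
  [28,0,0,0],
  [0,0,0,0],
], fingers=0.5)

```text
t: 6.87
ee_pos: [548.5, -259.3, 145.5]
orientation: [1.305, 1.125, -1.31]
ft_force: [-0.4, 0.8, 0.0]
width: 43.8
```

Run:
```python
from h import *
o,Rm=st(); print(np.degrees(np.arctan2(Rm[1,2],Rm[0,2])))
for h in (142.2,72.2): print(Rm.T@(np.array([529.3,-256.4,h])-o['ee_pos']))
grab('wrist','w4')
```

```text
t 6.87 tcp [ 548.5 -259.3  145.5] x [ 0.007 -0.013 -1.   ] y [ 0.99  -0.138  0.009] z [-0.138 -0.99   0.012] F [-0.4  0.8  0. ] M [0.05 0.05 0.02] w 43.8 q [-0.457  0.487  1.733 -0.011  0.909  1.259]
-97.9361874294738
[  3.14949906 -19.43557098  -0.30705956]
[ 73.14155557 -20.07244023  -1.1475499 ]
```

View pics/w4.png

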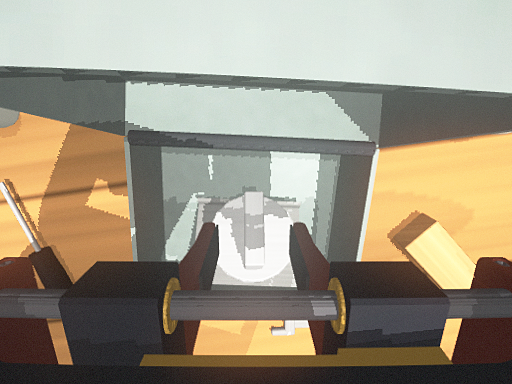

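The wrist view shows the fin at (254,190..265), centred between the fingers at columns 213 and 297. I check the position again before going down.

Run:
```python
from h import *
d=dict(np.load('pics/w4.npz')); W=cloud(d)
ux=np.array([.9816,-.1908]); uy=np.array([.1908,.9816]); H=np.array([600.8,-266.7])
rx=(W[...,:2]-H)@ux; ry=(W[...,:2]-H)@uy; Z=W[...,2]
exp=84+(-41-rx)*0.70
m=(abs(Z-exp)<5)&(rx<-35)&(rx>-98)&(abs(ry)<20)
for a in range(-96,-35,6):
  k=m&(rx>=a)&(rx<a+6)
  if k.sum(): print(a,k.sum(),np.percentile(ry[k],[0,100]),Z[k].mean(),rx[k].mean())
for r in range(188,275,6): print(r,np.round([rx[r,254],ry[r,254],Z[r,254]],1))
```

```text
-90 126 [-12.17895577   3.15342591] 115.04835584339057 -86.13195894483414
-84 206 [-12.11455402   3.51138428] 112.09417652938731 -81.05538997365633
-78 201 [-11.91757125   3.88065538] 107.83749262569397 -75.03261226142999
-72 190 [-11.75586103   4.21938511] 103.69957765437942 -69.06868978043069
-66 182 [-10.71377643   4.56470087] 99.51149615294364 -63.042849824005216
-60 175 [-10.55176318   4.92214143] 95.3349215520817 -57.08072712468268
-54 176 [-10.34485796   5.2373683 ] 91.03617278219944 -51.103352799101565
-48 175 [-10.20448688   5.65620439] 86.79707320164798 -45.03625556887372
-42 83 [-9.08369883  5.73030374] 83.64042175177671 -40.4492099283638
188 [-57.4  -4.4   4.5]
194 [-41.1  -2.5  84.9]
200 [-45.5  -2.7  87.2]
206 [-49.7  -2.9  90.1]
212 [-53.7  -3.1  93.1]
218 [-57.5  -3.2  96.6]
224 [-61.7  -3.4  98.7]
230 [-65.5  -3.6 101.7]
236 [-69.7  -3.8 103.7]
242 [-73.5  -4.  106.5]
248 [-77.1  -4.1 109.5]
254 [-81.3  -4.3 111.1]
260 [-83.8  -4.4 115.8]
266 [-93.7  -5.  107.5]
272 [-112.1   -6.3   86.3]
```

send_rows([
  [5,-8,0,0],
  [10,-8,0,0],
  [8,-3,0,0],
  [0,0,0,0],
], fingers=0.5)

```text
t: 7.25
ee_pos: [535.1, -259.2, 128.3]
orientation: [1.306, 1.115, -1.303]
ft_force: [-0.3, 0.3, 0.8]
width: 43.9
```

Run:
```python
from h import *
o,Rm=st()
for h in (72.0,): print(Rm.T@(np.array([530.5,-256.6,h])-o['ee_pos']))
```

```text
t 7.25 tcp [ 535.1 -259.2  128.3] x [ 0.017 -0.018 -1.   ] y [ 0.99  -0.137  0.019] z [-0.137 -0.99   0.015] F [-0.3  0.3  0.8] M [0.02 0.02 0.01] w 43.9 q [-0.467  0.491  1.778 -0.011  0.849  1.248]
[56.12501801 -5.977951   -2.80845721]
```

send_rows([
  [12,-2,-0.8,0],
  [14,-1.5,-0.8,0],
  [13,-1,-0.5,0],
  [8,-1,-0.5,0],
  [0,0,0,0],
])

```text
t: 7.67
ee_pos: [535.9, -259.6, 87.6]
orientation: [1.308, 1.101, -1.297]
ft_force: [-0.1, -0.3, -0.8]
width: 44.2
```

Run:
```python
from h import *
o,Rm=st()
for h in (72.0,): print(Rm.T@(np.array([530.5,-256.6,h])-o['ee_pos']))
```

```text
t 7.67 tcp [ 535.9 -259.6   87.6] x [ 0.03  -0.024 -0.999] y [ 0.99  -0.137  0.033] z [-0.138 -0.99   0.02 ] F [-0.1 -0.3 -0.8] M [0.06 0.02 0.03] w 44.2 q [-0.467  0.548  1.802 -0.012  0.754  1.251]
[15.31349909 -6.26524965 -2.52622651]
```

send_rows([
  [5,-5,-1.5,0],
  [6,-3,-1,0],
  [4,-2,-1,0],
  [0,0,0,0],
])

```text
t: 8.0
ee_pos: [528.0, -255.7, 73.9]
orientation: [1.309, 1.096, -1.294]
ft_force: [0.1, 1.1, -0.0]
width: 44.0
```

Run:
```python
from h import *
o,Rm=st()
for h in (72.0,): print(Rm.T@(np.array([530.5,-256.6,h])-o['ee_pos']))
```

```text
t 8.0 tcp [ 528.  -255.7   73.9] x [ 0.034 -0.026 -0.999] y [ 0.99  -0.137  0.037] z [-0.138 -0.99   0.021] F [ 0.1  1.1 -0. ] M [0.03 0.05 0.01] w 44.0 q [-0.467  0.558  1.83  -0.012  0.711  1.251]
[2.04206028 2.4874409  0.50468295]
```

send_rows([
  [1,2,0,0],
  [0,0,0,0],
])

```text
t: 8.17
ee_pos: [530.2, -256.0, 73.2]
orientation: [1.309, 1.096, -1.294]
ft_force: [0.1, 0.5, 0.2]
width: 43.8
```

send_rows([
  [0,0,0,0],
  [0,0,0,0],
  [0,0,0,0],
  [0,0,0,0],
  [0,0,0,0],
], fingers=0.0)

```text
t: 8.58
ee_pos: [531.7, -256.5, 74.2]
orientation: [1.31, 1.094, -1.293]
ft_force: [1.7, 1.8, 1.0]
width: 16.1
```

Run:
```python
from h import *
o,Rm=st()
for h in (72.0,): print(Rm.T@(np.array([530.5,-256.6,h])-o['ee_pos']))
```

```text
t 8.58 tcp [ 531.7 -256.5   74.2] x [ 0.037 -0.027 -0.999] y [ 0.99  -0.138  0.04 ] z [-0.139 -0.99   0.022] F [1.7 1.8 1. ] M [ 0.78 -0.24 -0.13] w 16.1 q [-0.466  0.561  1.824 -0.012  0.712  1.253]
[ 2.20149715 -1.24492238  0.16678394]
```

Gripped at 16.1 mm, which matches the fin. Next I lift it out.

send_rows([
  [-5,0,0,0],
  [-8,0,0,0],
  [-12,0,0,0],
  [-15,0,0,0],
  [-15,0,0,0],
  [-15,0,0,0],
  [-15,0,0,0],
  [-15,0,0,0],
])

```text
t: 9.25
ee_pos: [523.0, -251.5, 177.9]
orientation: [1.307, 1.106, -1.299]
ft_force: [0.0, 0.5, -4.2]
width: 15.8
```

Run:
```python
from h import *
o,Rm=st()
grab('scene','s5');grab('wrist','w5')
```

```text
t 9.25 tcp [ 523.  -251.5  177.9] x [ 0.026 -0.022 -0.999] y [ 0.99  -0.137  0.028] z [-0.138 -0.99   0.019] F [ 0.   0.5 -4.2] M [ 0.02 -0.01  0.01] w 15.8 q [-0.464  0.4    1.787 -0.011  0.921  1.251]
```

View pics/s5.png

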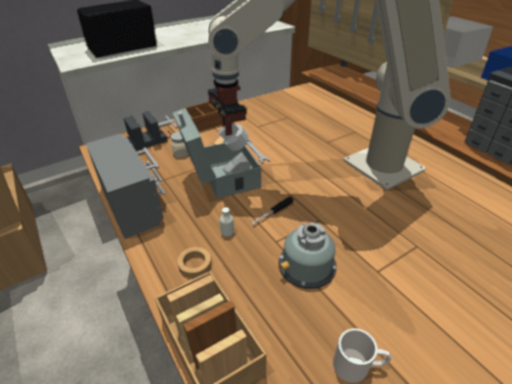

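View pics/w5.png

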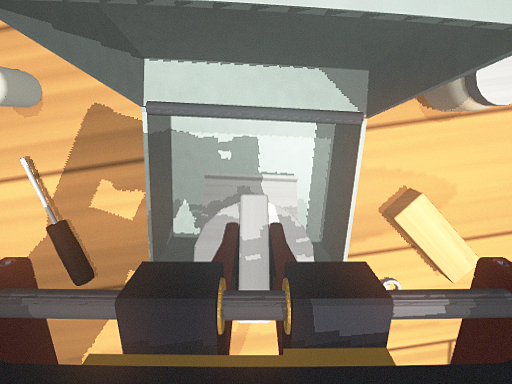

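send_rows([
  [-3,-8,-15,0],
  [-3,-14,-28,0],
  [0,-17,-34,0],
  [0,-17,-34,0],
  [0,-17,-34,0],
  [0,-17,-34,0],
  [0,-17,-34,0],
  [0,-17,-34,0],
  [0,-15,-28,0],
  [0,-8,-16,0],
])

```text
t: 10.18
ee_pos: [406.4, 67.5, 170.2]
orientation: [1.31, 1.098, -1.308]
ft_force: [-1.4, -0.1, -3.7]
width: 15.8
```

send_rows([
  [0,0,0,0],
  [0,0,0,-0.08],
  [0,0,0,-0.12],
  [0,0,0,-0.12],
  [0,0,0,-0.12],
  [0,0,0,-0.12],
  [0,0,0,-0.12],
  [0,0,0,-0.08],
  [0,0,0,0],
  [0,0,0,0],
])

```text
t: 11.02
ee_pos: [394.4, 69.8, 165.5]
orientation: [0.699, 1.426, -0.731]
ft_force: [-0.6, 0.4, -4.1]
width: 15.9
```

Run:
```python
from h import *
o,Rm=st()
grab('scene','s6');grab('wrist','w6');grab('top','t6')
```

```text
t 11.02 tcp [394.4  69.8 165.5] x [ 0.012 -0.028 -1.   ] y [ 0.795  0.606 -0.008] z [ 0.606 -0.795  0.03 ] F [-0.6  0.4 -4.1] M [ 0.05 -0.06 -0.01] w 15.9 q [ 0.169  0.182  2.153 -0.042  0.801  1.117]
```

View pics/s6.png

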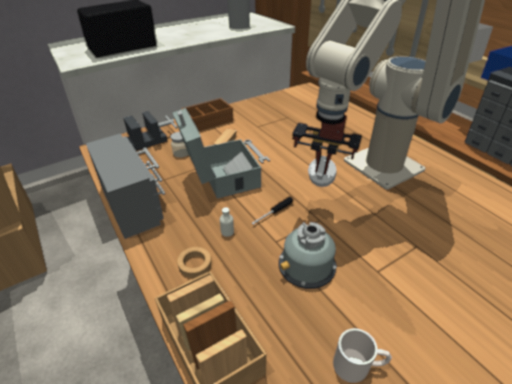

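View pics/w6.png

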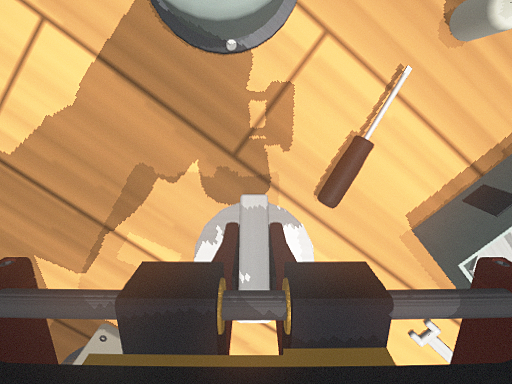

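View pics/t6.png

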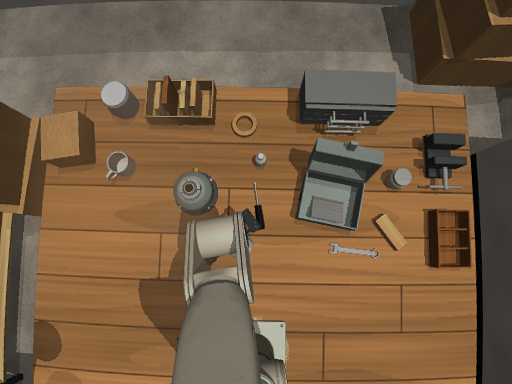

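The cap is held, still leaning, with its fin along tool y at (255,230) in the wrist view. Rows cannot tilt the tool, so I'll stand it up by pivoting its rear rim edge on free bench at about (420,95).

send_rows([
  [6,10,0,0],
  [14,12,0,0],
  [16,10,0,0],
  [16,0,0,0],
  [16,0,0,0],
  [14,0,0,0],
  [6,0,0,0],
  [0,0,0,0],
])

```text
t: 11.83
ee_pos: [429.6, 90.9, 72.4]
orientation: [0.71, 1.416, -0.733]
ft_force: [0.3, -0.1, -2.8]
width: 15.4
```

Run:
```python
from h import *
o,Rm=st()
```

```text
t 11.83 tcp [429.6  90.9  72.4] x [ 0.02  -0.026 -0.999] y [0.801 0.599 0.001] z [ 0.599 -0.8    0.033] F [ 0.3 -0.1 -2.8] M [ 0.03 -0.06  0.02] w 15.4 q [ 0.202  0.417  2.132 -0.054  0.579  1.176]
```

send_rows([
  [4,0,0,0],
  [3,0,0,0],
  [2.5,0,0,0],
  [2,0,0,0],
])

```text
t: 12.17
ee_pos: [431.7, 91.3, 61.3]
orientation: [0.712, 1.414, -0.732]
ft_force: [-4.7, -0.1, 24.8]
width: 15.8
```

Run:
```python
from h import *
o,Rm=st()
grab('scene','s7')
im=cv2.imread('pics/s7.png')[100:260,240:420]; cv2.imwrite('pics/s7c.png',cv2.resize(im,None,fx=4,fy=3.75,interpolation=cv2.INTER_CUBIC))
```

```text
t 12.17 tcp [431.7  91.3  61.3] x [ 0.023 -0.025 -0.999] y [0.801 0.598 0.003] z [ 0.598 -0.801  0.034] F [-4.7 -0.1 24.8] M [ 0.11  1.26 -0.1 ] w 15.8 q [ 0.202  0.442  2.133 -0.057  0.551  1.18 ]
```

View pics/s7c.png

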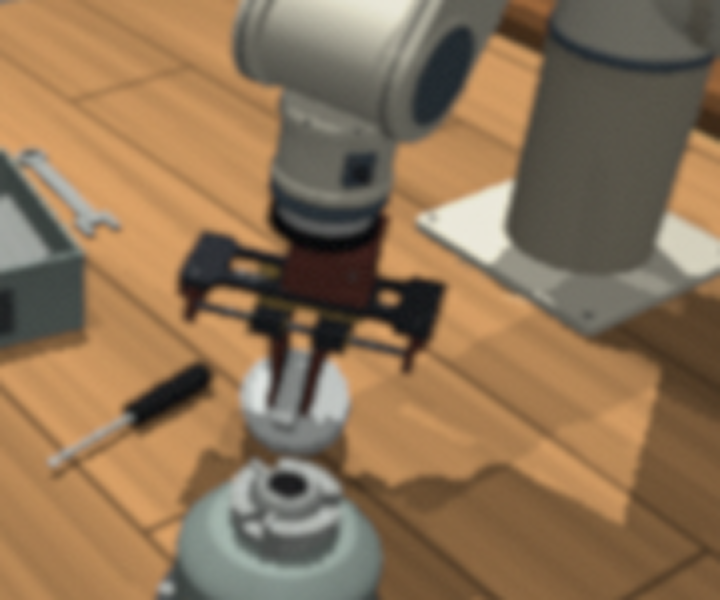

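Contact is made at the predicted height with about 25 N. I now pivot by drawing the hand back along -tool y on the arc.

send_rows([
  [0,-4,0,0],
  [0.3,-4,0,0],
  [0.5,-4,0,0],
])

```text
t: 12.47
ee_pos: [423.7, 84.4, 62.0]
orientation: [0.714, 1.41, -0.729]
ft_force: [1.1, 0.6, -1.5]
width: 15.9
```

Run:
```python
from h import *
o,Rm=st()
print('F tool',Rm.T@o['ft_force'])
```

```text
t 12.47 tcp [423.7  84.4  62. ] x [ 0.028 -0.024 -0.999] y [0.801 0.598 0.008] z [ 0.598 -0.801  0.036] F [ 1.1  0.6 -1.5] M [ 0.25 -0.29  0.06] w 15.9 q [ 0.19   0.43   2.155 -0.057  0.534  1.169]
F tool [1.55707884 1.27270584 0.1177296 ]
```

send_rows([
  [2,-3,0,0],
  [1.5,-4,0,0],
  [1.5,-4,0,0],
])

```text
t: 12.72
ee_pos: [421.1, 80.6, 61.4]
orientation: [0.728, 1.398, -0.721]
ft_force: [-3.6, 11.1, 18.5]
width: 16.3
```

Run:
```python
from h import *
o,Rm=st()
print('F tool',Rm.T@o['ft_force'])
grab('wrist','w8')
d=grab('scene','s8')
im=cv2.imread('pics/s8.png')[160:240,280:360]; cv2.imwrite('pics/s8c.png',cv2.resize(im,None,fx=7,fy=7,interpolation=cv2.INTER_CUBIC))
```

```text
t 12.72 tcp [421.1  80.6  61.4] x [ 0.043 -0.017 -0.999] y [0.804 0.594 0.024] z [ 0.593 -0.804  0.039] F [-3.6 11.1 18.5] M [2.85 0.58 0.08] w 16.3 q [ 0.179  0.424  2.173 -0.051  0.506  1.159]
F tool [-18.78845478   4.15382063 -10.27829535]
```

View pics/s8c.png

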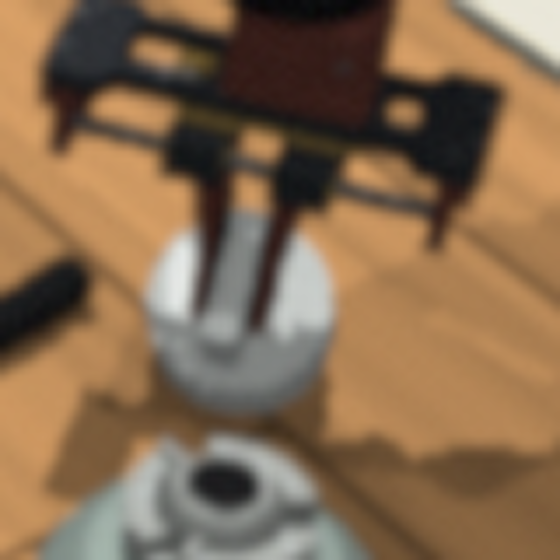

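View pics/w8.png

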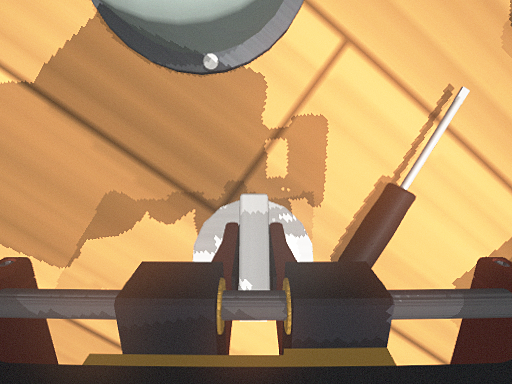

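```bash
cat >> h.py <<'E'
def capplane(d,c,rad=60,zlo=15,zhi=75):
    W=cloud(d); im=d['img'].astype(int); 
    m=(np.hypot(W[...,0]-c[0],W[...,1]-c[1])<rad)&(W[...,2]>zlo)&(W[...,2]<zhi)&((im.max(-1)-im.min(-1))<40)
    P=W[m]; best=None
    rng=np.random.default_rng(0)
    for _ in range(400):
        a=P[rng.choice(len(P),3,replace=False)]; n=np.cross(a[1]-a[0],a[2]-a[0]); 
        if np.linalg.norm(n)<50: continue
        n/=np.linalg.norm(n); n*=np.sign(n[2]); k=abs((P-a[0])@n)<1.5
        if best is None or k.sum()>best[0]: best=(k.sum(),n,k)
    Q=P[best[2]]; c0=Q.mean(0); n=np.linalg.svd(Q-c0)[2][2]; n*=np.sign(n[2])
    print('plane n',np.round(n,3),'lean deg',np.degrees(np.arccos(n[2])),'c',np.round(c0,1),len(Q),len(P)); return Q,n,c0
E
python3 - <<'E'
from h import *
for f in('w6','w8'):
  d=dict(np.load(f'pics/{f}.npz')); capplane(d,(394,70) if f=='w6' else (418,80),70,15,180 if f=='w6' else 75)
E
```

```text
plane n [0.475 0.39  0.789] lean deg 37.92459709007851 c [392.   68.3 149.2] 2399 3208
plane n [0.446 0.347 0.825] lean deg 34.3971710114127 c [419.3  81.1  45.2] 2581 3248
```

The cap slides rather than pivots, because the grip is too stiff. Its centre of mass lies on the upright side of the rim contact, so I open the fingers slightly. It can then settle flat on its rim, guided between the fingers.

send_rows([
  [0,0,0,0],
])

```text
t: 12.9
ee_pos: [421.0, 80.7, 62.1]
orientation: [0.728, 1.397, -0.721]
ft_force: [-0.8, -0.2, -3.1]
width: 15.7
```

send_rows([
  [0,0,0,0],
  [0,0,0,0],
  [0,0,0,0],
  [0,0,0,0],
], fingers=0.24)

```text
t: 13.23
ee_pos: [420.7, 80.0, 62.6]
orientation: [0.728, 1.396, -0.72]
ft_force: [-0.2, 0.7, 0.8]
width: 21.1
```

Run:
```python
from h import *
o,Rm=st()
d=grab('wrist','w9'); capplane(d,(410,75),70,15,75)
d=grab('scene','s9')
im=cv2.imread('pics/s9.png')[160:240,280:360]; cv2.imwrite('pics/s9c.png',cv2.resize(im,None,fx=7,fy=7,interpolation=cv2.INTER_CUBIC))
```

```text
t 13.23 tcp [420.7  80.   62.6] x [ 0.045 -0.017 -0.999] y [0.804 0.594 0.026] z [ 0.593 -0.804  0.041] F [-0.2  0.7  0.8] M [-0.01  0.03  0.05] w 21.1 q [ 0.178  0.42   2.175 -0.052  0.505  1.158]
plane n [ 0.007 -0.001  1.   ] lean deg 0.41275149504674924 c [402.4  67.5  39.2] 1135 2527
```

View pics/s9c.png

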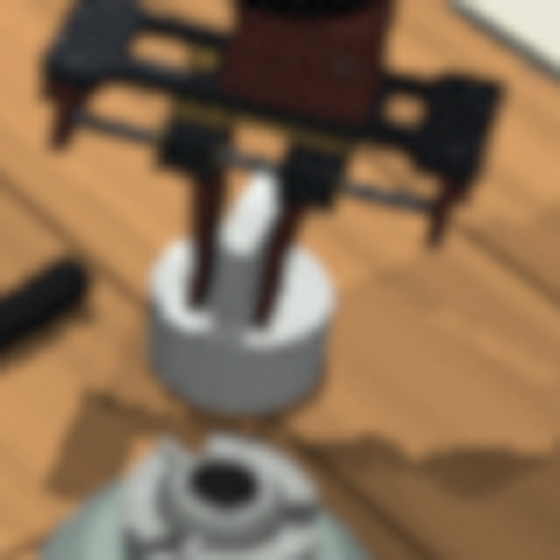

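View pics/w9.png

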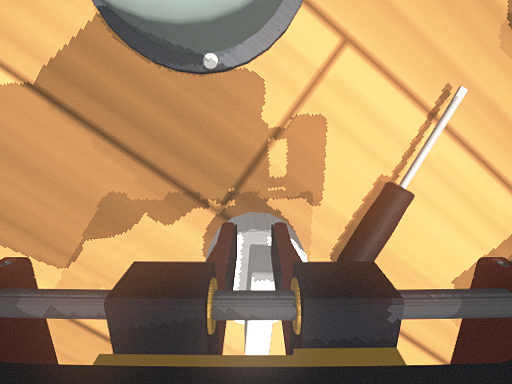

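The cap now stands upright on the bench, leaning 0.4° with its top at 39 mm. The tool has drifted about 2.7° out of plumb, so I check how that drift relates to the motions.

Run:
```python
from h import *
L=[(0.98,.969,1.345,-.971),(1.4,1.366,1.102,-1.367),(1.78,1.35,1.11,-1.348),(2.12,1.345,1.11,-1.341),(2.53,1.344,1.111,-1.338),(2.78,1.345,1.108,-1.337),(3.12,1.345,1.109,-1.337),(3.53,1.342,1.109,-1.339),(3.95,1.335,1.12,-1.348),(4.37,1.33,1.129,-1.357),(5.13,1.328,1.133,-1.36),(5.38,1.329,1.131,-1.358),(6.13,1.329,1.127,-1.353),(6.87,1.305,1.125,-1.31),(7.25,1.306,1.115,-1.303),(7.67,1.308,1.101,-1.297),(8,1.309,1.096,-1.294),(8.58,1.31,1.094,-1.293),(9.25,1.307,1.106,-1.299),(10.18,1.31,1.098,-1.308),(11.02,.699,1.426,-.731),(11.83,.71,1.416,-.733),(12.17,.712,1.414,-.732),(12.47,.714,1.41,-.729),(12.72,.728,1.398,-.721),(13.23,.728,1.396,-.72)]
for l in L:
  M=R.from_rotvec(l[1:]).as_matrix(); p=M[:,0]; q1=0
  print(l[0],np.round(p,3),'tz_z',round(M[2,2],3),'ty_z',round(M[2,1],3))
```

```text
0.98 [-0.002 -0.    -1.   ] tz_z -0.0 ty_z -0.002
1.4 [-0.002  0.001 -1.   ] tz_z -0.001 ty_z -0.002
1.78 [ 0.002 -0.001 -1.   ] tz_z 0.0 ty_z 0.002
2.12 [ 0.005 -0.003 -1.   ] tz_z 0.002 ty_z 0.006
2.53 [ 0.007 -0.002 -1.   ] tz_z 0.001 ty_z 0.007
2.78 [ 0.009 -0.004 -1.   ] tz_z 0.002 ty_z 0.009
3.12 [ 0.008 -0.003 -1.   ] tz_z 0.001 ty_z 0.009
3.53 [ 0.006 -0.005 -1.   ] tz_z 0.004 ty_z 0.007
3.95 [-0.007 -0.003 -1.   ] tz_z 0.005 ty_z -0.006
4.37 [-0.019 -0.002 -1.   ] tz_z 0.005 ty_z -0.018
5.13 [-0.023 -0.001 -1.   ] tz_z 0.005 ty_z -0.023
5.38 [-0.02  -0.001 -1.   ] tz_z 0.005 ty_z -0.02
6.13 [-0.015 -0.003 -1.   ] tz_z 0.006 ty_z -0.014
6.87 [ 0.007 -0.013 -1.   ] tz_z 0.012 ty_z 0.009
7.25 [ 0.018 -0.018 -1.   ] tz_z 0.015 ty_z 0.02
7.67 [ 0.03  -0.024 -0.999] tz_z 0.02 ty_z 0.033
8 [ 0.034 -0.026 -0.999] tz_z 0.021 ty_z 0.038
8.58 [ 0.036 -0.027 -0.999] tz_z 0.022 ty_z 0.04
9.25 [ 0.025 -0.022 -0.999] tz_z 0.018 ty_z 0.028
10.18 [ 0.025 -0.027 -0.999] tz_z 0.023 ty_z 0.028
11.02 [ 0.012 -0.028 -1.   ] tz_z 0.029 ty_z -0.008
11.83 [ 0.02  -0.026 -0.999] tz_z 0.033 ty_z 0.001
12.17 [ 0.023 -0.025 -0.999] tz_z 0.034 ty_z 0.003
12.47 [ 0.028 -0.024 -0.999] tz_z 0.036 ty_z 0.008
12.72 [ 0.043 -0.017 -0.999] tz_z 0.039 ty_z 0.025
13.23 [ 0.045 -0.017 -0.999] tz_z 0.041 ty_z 0.026
```

send_rows([
  [-4,0,0,0],
  [-10,0,0,0],
  [-16,0,0,0],
  [-20,0,0,0],
  [-20,0,0,0],
  [-20,0,0,0],
  [-20,0,0,0],
  [-20,0,0,0],
  [-15,0,0,0],
  [0,0,0,0],
], fingers=0.5)

```text
t: 14.17
ee_pos: [411.5, 81.9, 213.7]
orientation: [0.725, 1.402, -0.725]
ft_force: [0.7, 1.2, 0.8]
width: 43.8
```

Run:
```python
from h import *
o,Rm=st()
d=grab('wrist','w10');
```

```text
t 14.17 tcp [411.5  81.9 213.7] x [ 0.038 -0.019 -0.999] y [0.804 0.594 0.019] z [ 0.593 -0.804  0.038] F [0.7 1.2 0.8] M [ 0.01  0.03 -0.02] w 43.8 q [ 0.187  0.113  2.089 -0.032  0.906  1.142]
```

View pics/w10.png

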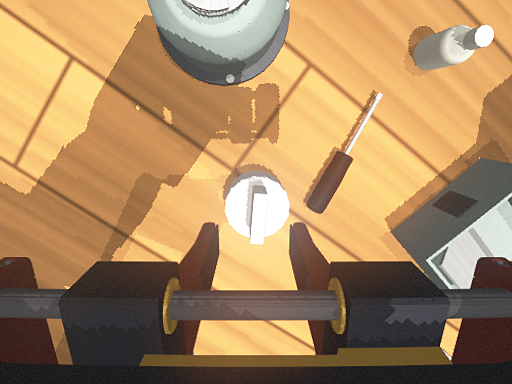

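The cap stands at (258,205) in the wrist view. The pot is cut off at the top, so I measure the cap first and then look at the pot's neck.

```bash
cat >> h.py <<'E'
def capfit(d,c,ztop=40,rad=60):
    """circle of cup top (z about ztop) and fin top (z about ztop+40)"""
    W=cloud(d); Z=W[...,2]; near=np.hypot(W[...,0]-c[0],W[...,1]-c[1])<rad
    m=near&(abs(Z-ztop)<5); P=W[m]; (cx,cy),r=cv2.minEnclosingCircle(P[:,:2].astype(np.float32))
    f=near&(abs(Z-ztop-40)<5); F=W[f]; rect=cv2.minAreaRect(F[:,:2].astype(np.float32)); b=cv2.boxPoints(rect)
    e=[b[1]-b[0],b[2]-b[1]]; l=max(e,key=np.linalg.norm); yaw=np.degrees(np.arctan2(l[1],l[0]))
    print('cup circle',round(cx,1),round(cy,1),'r',round(r,1),'z',np.median(P[:,2]),'| fin c',np.round(rect[0],1),'size',np.round(rect[1],1),'yaw mod180',round(yaw%180,1),'z',np.median(F[:,2]),len(F))
E
python3 - <<'E'
from h import *
d=dict(np.load('pics/w10.npz')); capfit(d,(402,67))
E
```

```text
cup circle 388.0 52.7 r 40.7 z 39.190597588808515 | fin c [388.   52.5] size [59.7 16.1] yaw mod180 31.6 z 79.21204521918096 730
```

send_rows([
  [-10,12,-5,0],
  [-15,18,-8,0],
  [-15,18,-8,0],
  [-10,18,-8,0],
  [0,10,-4,0],
  [0,0,0,0],
  [0,0,0,0],
])

```text
t: 14.8
ee_pos: [447.5, 155.3, 255.7]
orientation: [0.719, 1.412, -0.735]
ft_force: [-0.4, -0.1, -0.4]
width: 43.9
```

Run:
```python
from h import *
o,Rm=st()
d=grab('wrist','w11');
```

```text
t 14.8 tcp [447.5 155.3 255.7] x [ 0.024 -0.023 -0.999] y [0.805 0.593 0.006] z [ 0.592 -0.805  0.033] F [-0.4 -0.1 -0.4] M [-0.01 -0.    0.05] w 43.9 q [ 0.328  0.148  1.932 -0.034  1.046  1.281]
```

View pics/w11.png

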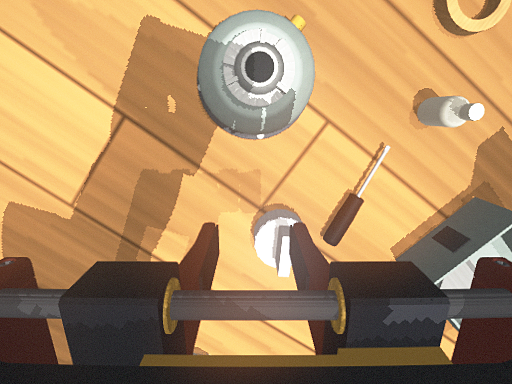

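Pot in full view: neck at (259,66), brass outlet at (299,22).

Run:
```python
from h import *
d=dict(np.load('pics/w11.npz')); W=cloud(d)
im=cv2.imread('pics/w11.png')[0:140,190:325]; cv2.imwrite('pics/w11c.png',cv2.resize(im,None,fx=4.2,fy=4.2,interpolation=cv2.INTER_CUBIC))
Z=W[...,2]; near=np.hypot(W[...,0]-547,W[...,1]-216)<60
print(np.histogram(Z[near],np.arange(90,145,3)))
m=near&(Z>125)&(Z<131); P=W[m]; 
for pc in (1,):
  (cx,cy),r=cv2.minEnclosingCircle(P[:,:2].astype(np.float32)); print('lands circle',cx,cy,r,np.median(P[:,2]))
m=near&(Z>135)&(Z<141); P=W[m]; print('cone top',cv2.minEnclosingCircle(P[:,:2].astype(np.float32)),np.median(P[:,2]))
print('brass',W[22,299], W[26,296])
hsv=cv2.cvtColor(d['img'],cv2.COLOR_RGB2HSV)
b=np.zeros(Z.shape,bool); b[10:34,285:310]=1
for v in range(14,32,3): print(v,[tuple(int(x) for x in hsv[v,u]) for u in range(288,308,3)])
# polar height map around center
c=np.array([547.3,216.2])
```

```text
(array([ 797,  756,  796, 2377,  420,    0,    2,    3,   10,  401,   10,
         61, 1637,  547,  323,  965,  420,    0]), array([ 90,  93,  96,  99, 102, 105, 108, 111, 114, 117, 120, 123, 126,
       129, 132, 135, 138, 141, 144]))
lands circle 545.8599243164062 217.59835815429688 34.6950798034668 127.62196969069026
cone top ((545.1353759765625, 217.5746612548828), 19.89366912841797) 137.51619926283087
brass [623.47243333 212.86349041  54.88220654] [610.06994158 212.49437388  80.92216539]
14 [(16, 139, 231), (15, 136, 231), (15, 141, 213), (17, 156, 226), (15, 140, 228), (15, 138, 228), (15, 139, 229)]
17 [(16, 136, 241), (15, 138, 233), (19, 164, 222), (24, 150, 253), (25, 148, 255), (15, 138, 225), (15, 141, 226)]
20 [(44, 18, 156), (19, 171, 204), (24, 159, 251), (26, 144, 253), (27, 133, 255), (25, 149, 255), (15, 140, 227)]
23 [(63, 12, 193), (76, 16, 176), (26, 153, 255), (27, 143, 255), (26, 145, 254), (24, 149, 252), (16, 135, 226)]
26 [(55, 14, 198), (60, 13, 189), (73, 17, 179), (28, 146, 255), (24, 154, 252), (20, 161, 235), (16, 132, 232)]
29 [(60, 15, 204), (53, 16, 204), (75, 16, 197), (85, 16, 175), (21, 168, 252), (15, 134, 231), (16, 136, 231)]
```

View pics/w11c.png

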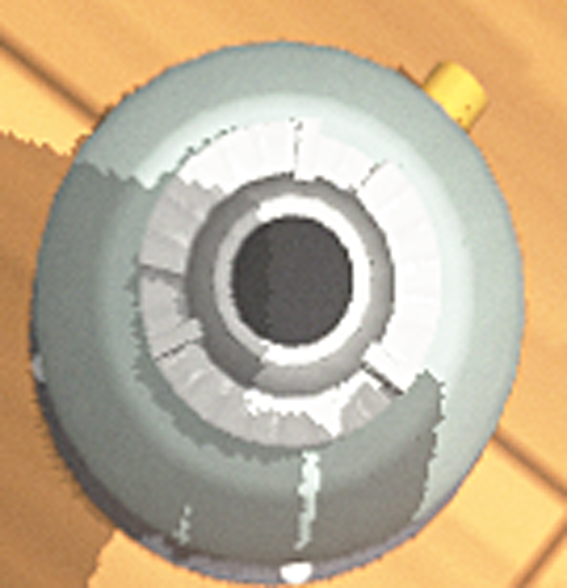

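Run:
```python
from h import *
d=dict(np.load('pics/w11.npz')); W=cloud(d); Z=W[...,2]
c=np.array([545.6,217.6]); dx=W[...,:2]-c; r=np.hypot(dx[...,0],dx[...,1]); a=np.degrees(np.arctan2(dx[...,1],dx[...,0]))%360
m=(r>26)&(r<33.5)
for lo in range(0,360,5):
  k=m&(a>=lo)&(a<lo+5); z=Z[k]; print(lo,k.sum(),'med',np.round(np.median(z),1),'gap%',round((z<123).mean(),2),'nib%',round((z>130).mean(),2))
# brass direction
hsv=cv2.cvtColor(d['img'],cv2.COLOR_RGB2HSV)
b=(hsv[...,0]>=21)&(hsv[...,0]<=30)&(hsv[...,1]>120)&(hsv[...,2]>200); b[:10]=0;b[40:]=0;b[:,:280]=0;b[:,315:]=0
P=W[b]; print(len(P),P.mean(0), 'angle',np.degrees(np.arctan2(P[:,1].mean()-c[1],P[:,0].mean()-c[0])))
```

```text
0 21 med 118.1 gap% 1.0 nib% 0.0
5 24 med 118.8 gap% 1.0 nib% 0.0
10 22 med 118.6 gap% 1.0 nib% 0.0
15 23 med 118.7 gap% 1.0 nib% 0.0
20 19 med 118.9 gap% 0.84 nib% 0.11
25 26 med 131.1 gap% 0.0 nib% 0.88
30 23 med 130.6 gap% 0.0 nib% 0.65
35 27 med 127.4 gap% 0.0 nib% 0.0
40 26 med 127.2 gap% 0.0 nib% 0.0
45 26 med 127.5 gap% 0.0 nib% 0.0
50 26 med 127.5 gap% 0.0 nib% 0.0
55 26 med 127.4 gap% 0.0 nib% 0.0
60 24 med 127.5 gap% 0.0 nib% 0.0
65 26 med 127.7 gap% 0.0 nib% 0.0
70 23 med 127.6 gap% 0.0 nib% 0.0
75 25 med 127.1 gap% 0.0 nib% 0.0
80 25 med 127.5 gap% 0.0 nib% 0.0
85 23 med 127.2 gap% 0.0 nib% 0.0
90 25 med 127.6 gap% 0.0 nib% 0.0
95 24 med 127.3 gap% 0.0 nib% 0.0
100 24 med 127.2 gap% 0.0 nib% 0.0
105 24 med 127.2 gap% 0.0 nib% 0.0
110 23 med 127.4 gap% 0.0 nib% 0.0
115 33 med 125.4 gap% 0.42 nib% 0.0
120 23 med 118.2 gap% 1.0 nib% 0.0
125 21 med 118.7 gap% 1.0 nib% 0.0
130 23 med 118.4 gap% 1.0 nib% 0.0
135 20 med 118.4 gap% 1.0 nib% 0.0
140 10 med 118.9 gap% 0.9 nib% 0.1
145 23 med 130.9 gap% 0.0 nib% 0.91
150 28 med 129.9 gap% 0.0 nib% 0.5
155 21 med 127.3 gap% 0.0 nib% 
[... 735 characters left out ...]
 0.0
265 35 med 130.3 gap% 0.17 nib% 0.6
270 18 med 130.9 gap% 0.0 nib% 0.78
275 21 med 127.6 gap% 0.0 nib% 0.0
280 22 med 127.3 gap% 0.0 nib% 0.0
285 21 med 127.8 gap% 0.0 nib% 0.0
290 22 med 127.6 gap% 0.0 nib% 0.0
295 22 med 127.5 gap% 0.0 nib% 0.0
300 24 med 127.2 gap% 0.0 nib% 0.0
305 24 med 127.4 gap% 0.0 nib% 0.0
310 22 med 127.2 gap% 0.0 nib% 0.0
315 22 med 127.8 gap% 0.0 nib% 0.0
320 25 med 127.2 gap% 0.0 nib% 0.0
325 22 med 127.3 gap% 0.0 nib% 0.0
330 24 med 127.2 gap% 0.0 nib% 0.0
335 25 med 127.5 gap% 0.0 nib% 0.0
340 24 med 127.5 gap% 0.0 nib% 0.0
345 25 med 127.6 gap% 0.0 nib% 0.0
350 25 med 127.6 gap% 0.0 nib% 0.0
355 18 med 127.1 gap% 0.06 nib% 0.0
108 [nan nan nan] angle nan
```

Measured in world angles modulo 120, the gaps run -3..25°, the nibs 25..33° and the lands 33..117°. The land height is 127.5 mm. I'll set the fin's +x lug at about 104°: on the lands, and still on lands if the lug pattern were flipped.

send_rows([
  [5,-18,8,0.03],
  [10,-24,11,0.03],
  [10,-24,11,0.02],
  [10,-22,9,0],
  [10,-12,5,0],
  [0,0,0,0],
  [0,0,0,0],
])

```text
t: 15.43
ee_pos: [378.7, 54.4, 203.0]
orientation: [0.78, 1.397, -0.808]
ft_force: [-0.1, -0.3, -0.4]
width: 43.6
```

```bash
cat >> h.py <<'E'
def togrip(p,zg):
    """row shifts to bring the grasp point to p at height zg"""
    o,Rm=st(); g=o['ee_pos']-19*Rm[:,0]; print('grip',np.round(g,1),'zyaw',round(np.degrees(np.arctan2(Rm[1,2],Rm[0,2])),1),'shift',np.round(Rm.T@(np.array([p[0],p[1],zg])-g),1)); return o,Rm
E
python3 -c "
from h import *
togrip((388,52.5),67.5)"
```

```text
t 15.43 tcp [378.7  54.4 203. ] x [ 0.011 -0.026 -1.   ] y [ 0.854  0.521 -0.004] z [ 0.521 -0.853  0.028] F [-0.1 -0.3 -0.4] M [-0.01  0.01 -0.  ] w 43.6 q [ 0.133  0.084  2.154 -0.034  0.896  1.178]
grip [378.4  54.9 222. ] zyaw -58.6 shift [154.6   7.5   2.7]
```

send_rows([
  [10,2,0.5,0],
  [20,2,0.5,0],
  [22,1,0.5,0],
  [22,0,0,0],
  [20,0,0,0],
  [10,0,0,0],
  [0,0,0,0],
])

```text
t: 16.02
ee_pos: [391.9, 55.5, 97.8]
orientation: [0.785, 1.389, -0.803]
ft_force: [-0.6, -0.7, 0.7]
width: 44.2
```

```bash
python3 -c "
from h import *
togrip((388,52.5),67.5)
grab('wrist','w12')"
```

```text
t 16.02 tcp [391.9  55.5  97.8] x [ 0.021 -0.024 -1.   ] y [0.854 0.52  0.005] z [ 0.52  -0.854  0.031] F [-0.6 -0.7  0.7] M [-0.02 -0.02 -0.01] w 44.2 q [ 0.131  0.314  2.212 -0.047  0.598  1.193]
grip [391.5  56.  116.8] zyaw -58.7 shift [49.3 -5.1 -0.4]
```

View pics/w12.png

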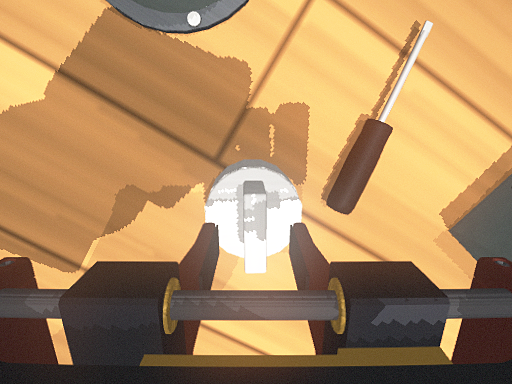

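The fin sits at (255,225), centred and aligned between the fingers.

send_rows([
  [8,-3,-0.5,0],
  [12,-2,0,0],
  [12,-1,0,0],
  [9,-0.5,0,0],
  [5,0,0,0],
  [0,0,0,0],
])

```text
t: 16.57
ee_pos: [392.3, 53.0, 53.8]
orientation: [0.789, 1.381, -0.795]
ft_force: [-1.2, -0.0, 0.5]
width: 43.8
```

```bash
python3 -c "
from h import *
togrip((388,52.5),67.5)"
```

```text
t 16.57 tcp [392.3  53.   53.8] x [ 0.032 -0.022 -0.999] y [0.853 0.522 0.016] z [ 0.521 -0.853  0.036] F [-1.2 -0.   0.5] M [-0.06  0.03 -0.01] w 43.8 q [ 0.125  0.415  2.237 -0.059  0.461  1.199]
grip [391.7  53.4  72.8] zyaw -58.6 shift [ 5.2 -3.7 -1.4]
```

send_rows([
  [2,-3,-1,0],
  [2.5,-1.5,-0.5,0],
  [0,0,0,0],
])

```text
t: 16.82
ee_pos: [388.6, 52.0, 50.0]
orientation: [0.79, 1.379, -0.793]
ft_force: [-0.4, 0.5, 0.3]
width: 43.9
```

```bash
python3 -c "
from h import *
togrip((388,52.5),67.5)"
```

```text
t 16.82 tcp [388.6  52.   50. ] x [ 0.034 -0.022 -0.999] y [0.853 0.522 0.018] z [ 0.521 -0.853  0.037] F [-0.4  0.5  0.3] M [0.02 0.02 0.02] w 43.9 q [ 0.123  0.421  2.247 -0.061  0.443  1.2  ]
grip [388.   52.4  69. ] zyaw -58.6 shift [ 1.5  0.1 -0.1]
```

Grip point is on the fin. Close.

send_rows([
  [0,0,0,0],
  [0,0,0,0],
  [0,0,0,0],
  [0,0,0,0],
  [0,0,0,0],
], fingers=0.0)

```text
t: 17.23
ee_pos: [389.3, 52.2, 51.2]
orientation: [0.791, 1.377, -0.792]
ft_force: [-1.3, 3.4, 6.4]
width: 16.5
```

send_rows([
  [-4,0,0,0],
  [-12,0,0,0],
  [-20,0,0,0],
  [-25,0,0,0],
  [-25,0,0,0],
  [-25,0,0,0],
  [-25,0,0,0],
  [-20,0,0,0],
])

```text
t: 17.9
ee_pos: [376.9, 54.8, 209.3]
orientation: [0.784, 1.391, -0.802]
ft_force: [0.9, -0.1, -4.1]
width: 15.5
```

```bash
python3 -c "
from h import *
togrip((546,217.3),230)
grab('wrist','w13')"
```

```text
t 17.9 tcp [376.9  54.8 209.3] x [ 0.019 -0.024 -1.   ] y [0.853 0.522 0.004] z [ 0.521 -0.853  0.03 ] F [ 0.9 -0.1 -4.1] M [ 0.06 -0.05  0.  ] w 15.5 q [ 0.134  0.066  2.156 -0.033  0.904  1.177]
grip [376.6  55.2 228.3] zyaw -58.6 shift [ -2.3 229.1 -49.8]
```

View pics/w13.png

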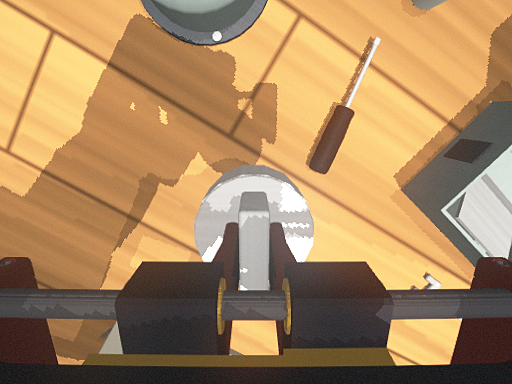

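The cap is held upright, centred at (255,215) in the wrist view. Next: rise a little and turn counter-clockwise toward the placing yaw.

send_rows([
  [-5,0,0,-0.05],
  [-5,0,0,-0.11],
  [-5,0,0,-0.12],
  [-5,0,0,-0.12],
  [0,0,0,-0.12],
  [0,0,0,-0.12],
  [0,0,0,-0.12],
  [0,0,0,-0.12],
  [0,0,0,-0.12],
  [0,0,0,-0.12],
])

```text
t: 18.78
ee_pos: [373.1, 54.7, 227.5]
orientation: [-0.13, 1.55, 0.091]
ft_force: [-0.8, -0.2, -4.1]
width: 15.8
```

send_rows([
  [0,0,0,-0.08],
  [0,0,0,0],
  [0,0,0,0],
])

```text
t: 19.03
ee_pos: [370.8, 54.3, 224.6]
orientation: [-0.2, 1.551, 0.159]
ft_force: [0.2, -0.1, -3.7]
width: 16.0
```

```bash
python3 -c "
from h import *
togrip((546,217.3),240)"
```

```text
t 19.03 tcp [370.8  54.3 224.6] x [ 0.015 -0.025 -1.   ] y [-0.226  0.974 -0.027] z [0.974 0.227 0.009] F [ 0.2 -0.1 -3.7] M [ 0.03 -0.1  -0.04] w 16.0 q [ 0.135  0.032  2.148 -0.033  0.95  -0.074]
grip [370.5  54.7 243.6] zyaw 13.1 shift [  2.2 118.7 207.7]
```

send_rows([
  [0,8,14,0],
  [0,14,25,0],
  [0,17,29,0],
  [0,17,29,0],
  [0,17,29,0],
  [0,16,29,0],
  [0,14,25,0],
  [0,8,14,0],
  [0,0,0,0],
  [0,0,0,0],
])

```text
t: 19.87
ee_pos: [538.5, 210.7, 213.4]
orientation: [-0.178, 1.563, 0.134]
ft_force: [0.5, 0.2, -4.4]
width: 15.8
```

```bash
python3 -c "
from h import *
togrip((546,217.3),215)
grab('wrist','w14'); grab('top','t14');grab('scene','s14')"
```

```text
t 19.87 tcp [538.5 210.7 213.4] x [ 0.005 -0.028 -1.   ] y [-0.197  0.98  -0.028] z [ 0.98   0.197 -0.001] F [ 0.5  0.2 -4.4] M [ 0.02 -0.08 -0.02] w 15.8 q [ 0.367  0.369  1.739 -0.032  1.04   0.185]
grip [538.4 211.2 232.4] zyaw 11.4 shift [17.3  5.   8.7]
```

View pics/w14.png

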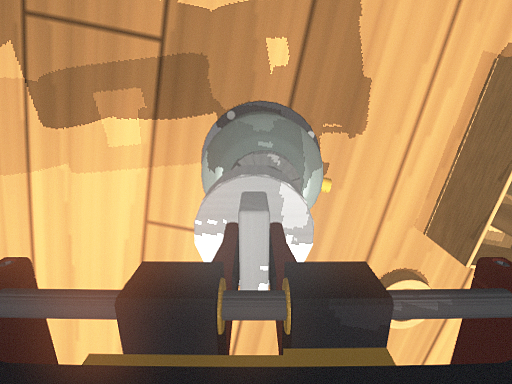

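View pics/s14.png

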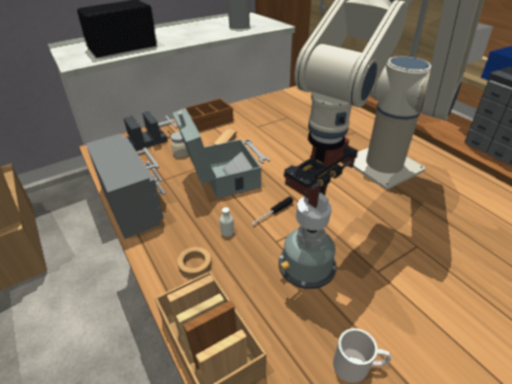

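Run:
```python
from h import *
d=dict(np.load('pics/w14.npz'))
Q,n,c=capplane(d,(538,211),45,195,214)
h=cv2.convexHull(Q[:,:2].astype(np.float32))[:,0]; print(cv2.minEnclosingCircle(h))
from scipy.optimize import least_squares
W=cloud(d);Z=W[...,2]
# circle arc: hull points far from fin on tool +y side
g=np.array([538.4,211.2]); y=np.array([-.197,.98]); z=np.array([.98,.197])
hp=h[((h-g)@y>-5)]
s=least_squares(lambda p:np.hypot(*(hp-p).T)-40,g); print('centre',s.x,'res',np.abs(s.fun).max(), 'rel y,z',(s.x-g)@y,(s.x-g)@z)
f=(np.hypot(W[...,0]-538,W[...,1]-211)<45)&(Z>232); print('fin',f.sum(),W[f].mean(0) if f.any() else '',np.percentile(Z[f],[5,50,95]))
```

```text
plane n [-0.007  0.05   0.999] lean deg 2.9093858688587315 c [535.9 222.7 200.8] 5071 5492
((538.5834350585938, 209.83668518066406), 40.03619384765625)
centre [538.86047996 209.36488885] res 0.5392258719302916 rel y,z -1.8891234770563736 0.08975346974010694
fin 32379 [532.86321243 236.1327648  306.76216549] [241.02150618 315.87127904 328.38540089]
```

send_rows([
  [3,3,3,-0.02],
  [6,2.5,3,-0.02],
  [6,2,2,-0.01],
  [4,0,0,0],
  [0,0,0,0],
])

```text
t: 20.43
ee_pos: [542.3, 216.4, 193.7]
orientation: [-0.219, 1.561, 0.174]
ft_force: [-0.3, -0.1, -3.1]
width: 16.0
```

```bash
cat >> h.py <<'E'
def held(d):
    from scipy.optimize import least_squares
    o,Rm=st(); g=(o['ee_pos']-19*Rm[:,0]); y=Rm[:2,1];z=Rm[:2,2]
    Q,n,c=capplane(d,g[:2],46,g[2]-38,g[2]-18)
    h=cv2.convexHull(Q[:,:2].astype(np.float32))[:,0]; hp=h[((h-g[:2])@y>-5)]
    s=least_squares(lambda p:np.hypot(*(hp-p).T)-40,g[:2]); C=s.x
    zc=c[2]-(n[:2]@(C-c[:2]))/n[2]; L=np.array([*C,zc])-31*n
    print('cup top centre',np.round([*C,zc],1),'lug centre',np.round(L,1),'zyaw',round(np.degrees(np.arctan2(z[1],z[0])),1),'res',np.abs(s.fun).max())
    dl=np.array([546,217.3])-L[:2]; print('lug shift y,z',dl@y,dl@z,'down to lands',zc-161)
E
python3 -c "
from h import *
held(grab('wrist','w15'))"
```

```text
t 20.48 tcp [542.4 216.5 194. ] x [ 0.005 -0.028 -1.   ] y [-0.248  0.968 -0.028] z [ 0.969  0.248 -0.002] F [ 0.7  0.4 -3.1] M [ 0.03 -0.07 -0.01] w 15.7 q [ 0.374  0.401  1.741 -0.033  1.006  0.141]
plane n [-0.007  0.05   0.999] lean deg 2.877120908797699 c [539.3 228.2 181. ] 5064 5526
cup top centre [542.6 215.  181.7] lug centre [542.8 213.5 150.8] zyaw 14.4 res 0.7070374462895188
lug shift y,z 2.908303820204911 4.02605845874457 down to lands 20.724647701215105
```

send_rows([
  [2,1.5,2.5,0],
  [4,1,2,0],
  [4,0.5,0.5,0],
  [3,0,0,0],
  [0,0,0,0],
])

```text
t: 20.9
ee_pos: [547.1, 220.8, 179.8]
orientation: [-0.218, 1.561, 0.174]
ft_force: [-0.4, -0.1, -4.1]
width: 15.9
```

```bash
python3 -c "
from h import *
held(grab('wrist','w16'))"
```

```text
t 20.95 tcp [547.1 220.8 180. ] x [ 0.005 -0.028 -1.   ] y [-0.248  0.968 -0.028] z [ 0.969  0.248 -0.002] F [ 0.9  0.6 -3. ] M [ 0.03 -0.12 -0.04] w 15.7 q [ 0.378  0.427  1.738 -0.033  0.983  0.146]
plane n [-0.007  0.052  0.999] lean deg 3.0353996154145015 c [543.9 232.7 167.2] 5054 5535
cup top centre [547.2 219.6 167.9] lug centre [547.4 218.  136.9] zyaw 14.3 res 0.4428175249447506
lug shift y,z -0.3208813161915828 -1.554216587167059 down to lands 6.861421044512554
```

send_rows([
  [1.5,-0.5,-1,0],
  [2,0,-0.3,0],
  [1.5,0,0,0],
  [0,0,0,0],
])

```text
t: 21.28
ee_pos: [546.2, 219.7, 174.8]
orientation: [-0.218, 1.56, 0.174]
ft_force: [-0.5, -0.2, -3.2]
width: 15.8
```

```bash
python3 -c "
from h import *
togrip((546,217.3),189)"
```

```text
t 21.28 tcp [546.2 219.7 174.8] x [ 0.006 -0.028 -1.   ] y [-0.248  0.968 -0.028] z [ 0.969  0.248 -0.001] F [-0.5 -0.2 -3.2] M [-0.01 -0.07  0.03] w 15.8 q [ 0.377  0.431  1.744 -0.034  0.971  0.146]
grip [546.1 220.2 193.8] zyaw 14.3 shift [ 4.9 -2.6 -0.8]
```

send_rows([
  [1,-0.5,0,0],
  [1,-0.3,0,0],
  [1,0,0,0],
])

```text
t: 21.53
ee_pos: [546.6, 219.3, 173.6]
orientation: [-0.217, 1.559, 0.175]
ft_force: [-4.1, -2.0, 8.2]
width: 15.7
```

```bash
python3 -c "
from h import *
togrip((546,217.3),189)"
```

```text
t 21.53 tcp [546.6 219.3 173.6] x [ 0.006 -0.026 -1.   ] y [-0.247  0.969 -0.027] z [ 0.969  0.247 -0.   ] F [-4.1 -2.   8.2] M [-0.1   0.85  0.1 ] w 15.7 q [ 0.375  0.433  1.745 -0.032  0.967  0.144]
grip [546.5 219.8 192.6] zyaw 14.3 shift [ 3.7 -2.2 -1.1]
```

```bash
python3 -c "
from h import *
held(grab('wrist','w17'))"
```

```text
t 21.58 tcp [546.6 219.3 173.6] x [ 0.006 -0.026 -1.   ] y [-0.247  0.969 -0.027] z [ 0.969  0.247 -0.001] F [-4.  -0.1  5.3] M [0.06 0.85 0.1 ] w 15.9 q [ 0.375  0.433  1.745 -0.032  0.967  0.144]
plane n [-0.008  0.045  0.999] lean deg 2.6036555079053523 c [543.4 231.2 161.1] 5070 5563
cup top centre [546.7 218.  161.7] lug centre [546.9 216.6 130.7] zyaw 14.3 res 0.4785311146665947
lug shift y,z 0.8802889087439236 -0.7149016825449818 down to lands 0.6826433096101425
```

send_rows([
  [0.7,0,-0.5,0],
  [0.5,0,0,0],
])

```text
t: 21.75
ee_pos: [546.4, 219.3, 173.8]
orientation: [-0.217, 1.558, 0.175]
ft_force: [-1.2, -0.3, 0.8]
width: 15.7
```

send_rows([
  [0,0,0,0],
  [0,0,0,0],
  [0,0,0,0],
  [0,0,0,0],
  [0,0,0,0],
], fingers=0.35)

```text
t: 22.17
ee_pos: [548.0, 219.4, 174.4]
orientation: [-0.217, 1.554, 0.175]
ft_force: [-0.4, 0.1, 0.6]
width: 30.3
```

```bash
python3 -c "
from h import *
held(grab('wrist','w18'))"
```

```text
t 22.22 tcp [548.  219.4 174.4] x [ 0.011 -0.025 -1.   ] y [-0.247  0.969 -0.027] z [0.969 0.248 0.005] F [-0.1  0.8 -0.6] M [ 0.02 -0.1   0.01] w 30.5 q [ 0.375  0.432  1.745 -0.033  0.964  0.144]
plane n [0.001 0.001 1.   ] lean deg 0.08878134627141693 c [544.4 227.2 160.6] 5112 5650
cup top centre [546.8 216.9 160.6] lug centre [546.8 216.9 129.6] zyaw 14.3 res 0.4168264065431586
lug shift y,z 0.6386186761085836 -0.6936868617592242 down to lands -0.3514238995849155
```

The cap stands upright on the lands: lean 0.1°, cup top 160.6 mm against 161 expected. I let go fully and rise clear to check the yaw and centre.

send_rows([
  [-5,0,0,0],
  [-12,0,0,0],
  [-18,0,0,0],
  [-18,0,0,0],
  [-18,0,0,0],
  [-10,0,0,0],
  [0,0,0,0],
  [0,0,0,0],
], fingers=0.5)

```text
t: 22.88
ee_pos: [547.2, 221.6, 263.2]
orientation: [-0.217, 1.553, 0.176]
ft_force: [0.2, -0.2, -0.0]
width: 44.0
```

```bash
python3 -c "
from h import *
d=grab('wrist','w19'); capfit(d,(546.8,216.9),160.6,50); togrip((546.8,216.9),190)"
```

```text
cup circle 546.9 216.5 r 40.9 z 160.58425274773143 | fin c [546.4 217. ] size [15.4 59.2] yaw mod180 104.7 z 200.52155714221897 1251
t 22.93 tcp [547.2 221.7 263.1] x [ 0.012 -0.025 -1.   ] y [-0.247  0.969 -0.027] z [0.969 0.248 0.006] F [1.3 0.5 0.2] M [-0.01 -0.12  0.01] w 43.6 q [ 0.379  0.328  1.673 -0.03   1.138  0.142]
grip [547.  222.2 282.1] zyaw 14.3 shift [92.2 -2.6 -2. ]
```

View pics/w19.png

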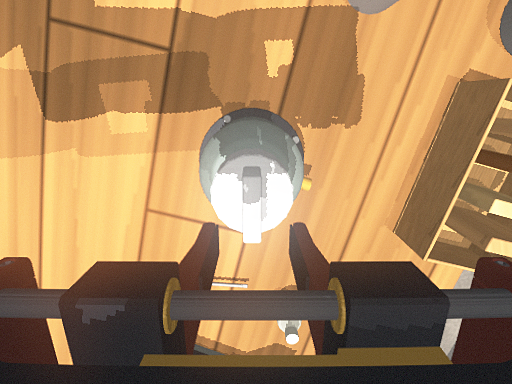

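The fin yaw is 104.7° with the axis at (546.7,216.8), so all lugs are on the lands. I come down again from above.

send_rows([
  [8,-0.5,-0.5,0],
  [16,-0.5,-0.5,0],
  [18,-0.5,-0.3,0],
  [18,-0.5,-0.3,0],
  [14,0,0,0],
  [6,0,0,0],
  [0,0,0,0],
], fingers=0.4)

```text
t: 23.52
ee_pos: [543.0, 215.2, 171.5]
orientation: [-0.219, 1.562, 0.174]
ft_force: [0.2, -0.5, -0.0]
width: 35.2
```

```bash
python3 -c "
from h import *
togrip((546.7,216.8),185)"
```

```text
t 23.52 tcp [543.  215.2 171.5] x [ 0.003 -0.028 -1.   ] y [-0.248  0.968 -0.028] z [ 0.969  0.248 -0.004] F [ 0.2 -0.5 -0. ] M [-0.04 -0.04  0.02] w 35.2 q [ 0.372  0.431  1.755 -0.033  0.963  0.141]
grip [543.  215.8 190.5] zyaw 14.3 shift [5.5 0.2 3.9]
```

send_rows([
  [2,0,2,0],
  [2,0,1.5,0],
  [1,0,0.5,0],
  [0,0,0,0],
])

```text
t: 23.85
ee_pos: [547.2, 216.1, 165.6]
orientation: [-0.219, 1.563, 0.174]
ft_force: [0.5, 0.4, 0.5]
width: 35.2
```

```bash
python3 -c "
from h import *
togrip((546.7,216.8),185)"
```

```text
t 23.85 tcp [547.2 216.1 165.6] x [ 0.002 -0.029 -1.   ] y [-0.248  0.968 -0.028] z [ 0.969  0.247 -0.005] F [0.5 0.4 0.5] M [-0.04 -0.1  -0.03] w 35.2 q [ 0.37   0.445  1.749 -0.034  0.957  0.14 ]
grip [547.1 216.6 184.6] zyaw 14.3 shift [-0.4  0.3 -0.4]
```

send_rows([
  [0,0,0,0],
  [0,0,0,0],
  [0,0,0,0],
  [0,0,0,0],
], fingers=0.0)

```text
t: 24.18
ee_pos: [547.8, 216.6, 167.3]
orientation: [-0.218, 1.561, 0.174]
ft_force: [-0.3, 0.4, -1.7]
width: 15.6
```

```bash
python3 -c "
from h import *
togrip((546.7,216.8),185)"
```

```text
t 24.18 tcp [547.8 216.6 167.3] x [ 0.004 -0.028 -1.   ] y [-0.247  0.969 -0.028] z [ 0.969  0.247 -0.003] F [-0.3  0.4 -1.7] M [ 0.09  0.17 -0.05] w 15.6 q [ 0.371  0.442  1.747 -0.033  0.959  0.14 ]
grip [547.7 217.1 186.3] zyaw 14.3 shift [ 1.3 -0.  -1. ]
```

send_rows([
  [0,0,0,0],
  [0,0,0,0],
], fingers=0.2)

```text
t: 24.35
ee_pos: [547.9, 216.7, 167.8]
orientation: [-0.218, 1.56, 0.175]
ft_force: [-0.2, 0.2, -0.2]
width: 17.9
```

send_rows([
  [0,0,0,-0.06],
  [0,0,0,-0.06],
  [0,0,0,-0.06],
  [0,0,0,-0.06],
])

```text
t: 24.68
ee_pos: [547.2, 216.7, 167.9]
orientation: [-0.412, 1.538, 0.369]
ft_force: [-0.1, -0.7, 0.2]
width: 17.8
```

```bash
python3 -c "
from h import *
togrip((546.7,216.8),185)
d=grab('wrist','w20'); held(d)"
```

```text
t 24.68 tcp [547.2 216.7 167.9] x [ 0.004 -0.027 -1.   ] y [-0.478  0.878 -0.026] z [ 0.879  0.477 -0.01 ] F [-0.1 -0.7  0.2] M [-0.16 -0.03 -0.09] w 17.8 q [ 0.371  0.441  1.748 -0.033  0.959 -0.108]
grip [547.2 217.2 186.9] zyaw 28.5 shift [ 1.9 -0.1 -0.6]
t 24.73 tcp [547.2 216.7 167.9] x [ 0.004 -0.027 -1.   ] y [-0.481  0.876 -0.026] z [ 0.877  0.481 -0.01 ] F [-0.7 -0.2  0.1] M [ 0.02  0.04 -0.01] w 17.4 q [ 0.371  0.441  1.748 -0.033  0.959 -0.112]
plane n [0.005 0.002 1.   ] lean deg 0.29285013820589234 c [540.3 228.8 160.7] 5221 5898
cup top centre [547.2 216.9 160.7] lug centre [547.1 216.8 129.7] zyaw 28.7 res 0.6533594948301982
lug shift y,z 0.956645904652224 -0.7095926977933976 down to lands -0.3264776356302832
```

send_rows([
  [0,0,0,-0.06],
  [0,0,0,-0.06],
  [0,0,0,-0.06],
  [0,0,0,0],
])

```text
t: 25.07
ee_pos: [547.6, 216.6, 168.0]
orientation: [-0.558, 1.508, 0.514]
ft_force: [-0.5, 0.0, -1.0]
width: 17.4
```

```bash
python3 -c "
from h import *
d=grab('wrist','w21'); held(d)"
```

```text
t 25.12 tcp [547.6 216.6 168. ] x [ 0.005 -0.027 -1.   ] y [-0.63   0.776 -0.024] z [ 0.777  0.63  -0.014] F [-0.1 -0.7 -0.2] M [-0.06 -0.09  0.01] w 17.7 q [ 0.371  0.441  1.748 -0.033  0.959 -0.292]
plane n [-0.001  0.009  1.   ] lean deg 0.5186546824285458 c [537.8 228.5 151.6] 5352 5752
cup top centre [545.7 219.2 151.7] lug centre [545.7 219.  120.7] zyaw 39.0 res 0.486935223624549
lug shift y,z -1.4687541559650912 -0.8265354550065985 down to lands -9.295851763305535
```

The cap dropped 9 mm into the starts (cup top 151.7). I pause there and lower the loosely open hand along the fin.

send_rows([
  [0,0,0,0],
  [0,0,0,0],
  [0,0,0,0],
  [0,0,0,0],
  [0,0,0,0],
  [0,0,0,0],
])

```text
t: 25.62
ee_pos: [547.7, 216.5, 168.1]
orientation: [-0.549, 1.51, 0.505]
ft_force: [0.5, -0.7, 0.1]
width: 17.1
```

send_rows([
  [2,0,0,0],
  [2.5,0,0,0],
  [2,0,0,0],
  [0,0,0,0],
])

```text
t: 25.95
ee_pos: [547.8, 216.2, 161.2]
orientation: [-0.549, 1.51, 0.505]
ft_force: [0.1, -0.3, 0.0]
width: 17.3
```

```bash
python3 -c "
from h import *
d=grab('wrist','w22'); held(d); togrip((546.5,217.2),179)"
```

```text
t 26.0 tcp [547.8 216.3 161.3] x [ 0.005 -0.027 -1.   ] y [-0.623  0.782 -0.025] z [ 0.782  0.623 -0.013] F [-0.3  0.4  0.1] M [-0.01 -0.08 -0.  ] w 17.2 q [ 0.37   0.45   1.752 -0.034  0.945 -0.283]
plane n [0.    0.002 1.   ] lean deg 0.08862708572599794 c [537.9 228.9 151.6] 5544 6127
cup top centre [545.6 218.9 151.6] lug centre [545.6 218.8 120.6] zyaw 38.5 res 0.5748614954859477
lug shift y,z -1.402309164506902 -0.6617039466791456 down to lands -9.36277433498293
t 26.0 tcp [547.8 216.3 161.3] x [ 0.005 -0.027 -1.   ] y [-0.623  0.782 -0.025] z [ 0.782  0.623 -0.013] F [-0.3  0.4  0.1] M [-0.01 -0.08 -0.  ] w 17.2 q [ 0.37   0.45   1.752 -0.034  0.945 -0.283]
grip [547.7 216.8 180.3] zyaw 38.5 shift [ 1.3  1.1 -0.6]
```

View pics/w22.png

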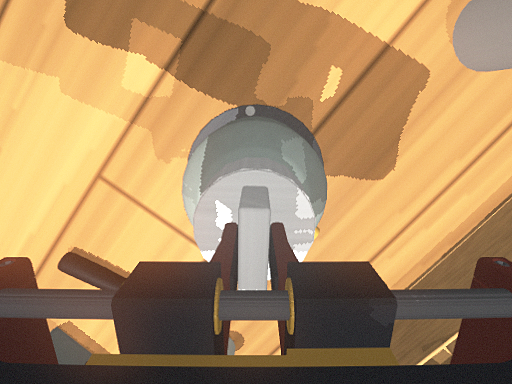

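The cap sits in the starts with the fin at (255,225) between the fingers. Now turning forward, following the sink.

send_rows([
  [0,0.2,-0.2,0.05],
  [0.5,0.2,-0.2,0.09],
  [0.6,0,0,0.09],
  [0.6,0,0,0.09],
  [0.6,0,0,0.09],
])

```text
t: 26.42
ee_pos: [547.8, 216.8, 160.3]
orientation: [-0.217, 1.559, 0.174]
ft_force: [-0.5, 0.4, -2.2]
width: 17.9
```

```bash
python3 -c "
from h import *
d=grab('wrist','w23'); held(d); togrip((546.5,217.2),177)"
```

```text
t 26.47 tcp [547.7 216.8 160.1] x [ 0.006 -0.027 -1.   ] y [-0.241  0.97  -0.028] z [ 0.971  0.241 -0.   ] F [-0.5 -0.3  0.4] M [-0.15 -0.   -0.03] w 17.5 q [ 0.371  0.451  1.754 -0.034  0.941  0.147]
plane n [0.    0.021 1.   ] lean deg 1.2121738944746208 c [544.  232.1 150.7] 5548 6109
cup top centre [546.8 219.7 151. ] lug centre [546.8 219.1 120. ] zyaw 13.9 res 0.40508456325193976
lug shift y,z -1.5068866051009502 -1.2202482439455558 down to lands -10.038239566760694
t 26.47 tcp [547.7 216.8 160.1] x [ 0.006 -0.027 -1.   ] y [-0.241  0.97  -0.028] z [ 0.971  0.241 -0.   ] F [-0.5 -0.3  0.4] M [-0.15 -0.   -0.03] w 17.5 q [ 0.371  0.451  1.754 -0.034  0.941  0.147]
grip [547.6 217.3 179.1] zyaw 13.9 shift [ 2.1  0.2 -1.1]
```

send_rows([
  [0.5,0,-0.3,0.09],
  [0.6,0,-0.2,0.09],
  [0.6,0,0,0.09],
  [0.6,0,0,0.09],
])

```text
t: 26.8
ee_pos: [546.8, 216.5, 157.4]
orientation: [0.074, 1.562, -0.116]
ft_force: [-0.9, -0.8, 1.2]
width: 17.7
```

```bash
cat >> h.py <<'E'
def finyaw(d,c,zt):
    W=cloud(d); m=(np.hypot(W[...,0]-c[0],W[...,1]-c[1])<33)&(abs(W[...,2]-zt)<3.5); n,l=cv2.connectedComponents(m.astype(np.uint8)); 
    k=np.argmax(np.bincount(l[m])) if m.any() else 0
    F=W[l==k]; r=cv2.minAreaRect(F[:,:2].astype(np.float32)); b=cv2.boxPoints(r); e=max([b[1]-b[0],b[2]-b[1]],key=np.linalg.norm); print('fin yaw',np.degrees(np.arctan2(e[1],e[0]))%180,'size',r[1],len(F))
E
python3 -c "
from h import *
d=grab('wrist','w24'); held(d); togrip((546.5,217.2),177); finyaw(d,(546.6,217),188)
for f,z in (('w22',191.6),('w23',191)): finyaw(dict(np.load('pics/'+f+'.npz')),(546.6,217),z)"
```

```text
t 26.85 tcp [546.7 216.5 157.3] x [ 0.005 -0.027 -1.   ] y [ 0.127  0.992 -0.026] z [ 0.992 -0.127  0.008] F [-1.1 -1.1  0.5] M [-0.02  0.04 -0.04] w 17.8 q [ 0.371  0.454  1.757 -0.034  0.937  0.518]
plane n [-0.003  0.012  1.   ] lean deg 0.7167661735425764 c [548.7 232.4 147.9] 5540 6118
cup top centre [546.6 219.8 148.1] lug centre [546.7 219.4 117.1] zyaw -7.3 res 0.6369704536162573
lug shift y,z -2.2212820328338143 -0.4587447242162986 down to lands -12.908397074759392
t 26.85 tcp [546.7 216.5 157.3] x [ 0.005 -0.027 -1.   ] y [ 0.127  0.992 -0.026] z [ 0.992 -0.127  0.008] F [-1.1 -1.1  0.5] M [-0.02  0.04 -0.04] w 17.8 q [ 0.371  0.454  1.757 -0.034  0.937  0.518]
grip [546.6 217.  176.3] zyaw -7.3 shift [-0.7  0.1 -0.1]
fin yaw 90.50103 size (26.437753677368164, 48.18861389160156) 2723
fin yaw 127.14732 size (16.307960510253906, 48.18031311035156) 2605
fin yaw 109.88143 size (25.57098960876465, 48.332435607910156) 2734
```

send_rows([
  [0.5,0,0,0.09],
  [0.5,0,0,0.09],
  [0.6,0,0,0.09],
  [0.6,0,0,0.09],
])

```text
t: 27.18
ee_pos: [546.2, 216.5, 154.8]
orientation: [0.359, 1.527, -0.4]
ft_force: [-0.9, -0.5, -0.7]
width: 17.4
```

```bash
python3 -c "
from h import *
d=grab('wrist','w25'); held(d); togrip((546.5,217.2),172); finyaw(d,(546.6,217),185.5)
"
```

```text
t 27.23 tcp [546.2 216.5 154.6] x [ 0.004 -0.027 -1.   ] y [ 0.471  0.882 -0.022] z [ 0.882 -0.471  0.016] F [0.5 0.  0.1] M [ 0.02 -0.01 -0.01] w 17.8 q [ 0.371  0.457  1.758 -0.033  0.932  0.881]
plane n [-0.007  0.012  1.   ] lean deg 0.7846276241739606 c [553.5 230.6 145.2] 5528 6097
cup top centre [547.2 219.4 145.3] lug centre [547.4 219.1 114.3] zyaw -28.1 res 0.5956909005407383
lug shift y,z -2.2313129296841594 -0.416994977602726 down to lands -15.668650020049967
t 27.23 tcp [546.2 216.5 154.6] x [ 0.004 -0.027 -1.   ] y [ 0.471  0.882 -0.022] z [ 0.882 -0.471  0.016] F [0.5 0.  0.1] M [ 0.02 -0.01 -0.01] w 17.8 q [ 0.371  0.457  1.758 -0.033  0.932  0.881]
grip [546.1 217.  173.6] zyaw -28.1 shift [1.6 0.4 0.2]
fin yaw 86.65843 size (49.36152648925781, 33.825069427490234) 2883
```

send_rows([
  [0.5,0,0,0.09],
  [0.5,0,0,0.09],
  [0.3,0,0,0.06],
])

```text
t: 27.48
ee_pos: [546.0, 216.3, 153.2]
orientation: [0.545, 1.483, -0.584]
ft_force: [-0.8, -3.2, 3.4]
width: 17.7
```

```bash
python3 -c "
from h import *
d=grab('wrist','w26'); held(d); finyaw(d,(546.6,217),184)
"
```

```text
t 27.53 tcp [546.  216.3 153.2] x [ 0.003 -0.028 -1.   ] y [ 0.663  0.748 -0.019] z [ 0.748 -0.663  0.021] F [-1.2 -2.   1.6] M [-0.22  0.24  0.16] w 17.4 q [ 0.371  0.459  1.759 -0.034  0.931  1.117]
plane n [-0.002  0.018  1.   ] lean deg 1.0578563509295518 c [556.1 228.3 143.6] 5492 6082
cup top centre [547.3 219.  143.8] lug centre [547.3 218.5 112.8] zyaw -41.5 res 0.5016959461989501
lug shift y,z -1.7499309059731476 -0.2384167956181974 down to lands -17.20398121200995
fin yaw 55.190594 size (48.481170654296875, 25.79308319091797) 2727
```

Cup top 143.8 mm against 144 when home, and a moment of 0.16 N m has appeared. I turn on a little to confirm the stop.

send_rows([
  [0,0,0,0.06],
  [0,0,0,0.06],
])

```text
t: 27.7
ee_pos: [545.7, 216.1, 153.3]
orientation: [0.629, 1.457, -0.67]
ft_force: [-2.4, -0.4, 2.1]
width: 18.8
```

```bash
python3 -c "
from h import *
d=grab('wrist','w27'); held(d)
"
```

```text
t 27.75 tcp [545.6 216.1 153.3] x [ 0.002 -0.029 -1.   ] y [ 0.742  0.67  -0.018] z [ 0.67  -0.742  0.023] F [-1.4  0.4  1.5] M [-0.04  0.35  1.04] w 18.9 q [ 0.372  0.459  1.76  -0.035  0.932  1.229]
plane n [-0.002  0.017  1.   ] lean deg 0.9689049759979202 c [557.  226.7 143.7] 5458 6049
cup top centre [547.2 218.6 143.8] lug centre [547.2 218.1 112.8] zyaw -47.9 res 0.4380448925332274
lug shift y,z -1.4379000363839316 -0.24159038220315865 down to lands -17.212678291612292
```

The stop is confirmed: 1.0 N m with no further sinking. I ease off, open and rise.

send_rows([
  [0,0,0,0],
  [0,0,0,0],
  [0,0,0,0],
  [0,0,0,0],
], fingers=0.45)

```text
t: 28.08
ee_pos: [546.3, 216.6, 153.4]
orientation: [0.622, 1.459, -0.661]
ft_force: [0.3, 0.1, 0.4]
width: 38.9
```

send_rows([
  [-5,0,0,0],
  [-12,0,0,0],
  [-18,0,0,0],
  [-18,0,0,0],
  [-18,0,0,0],
  [-18,0,0,0],
  [-15,0,0,0],
  [-5,0,0,0],
  [0,0,0,0],
])

```text
t: 28.83
ee_pos: [546.4, 219.8, 273.8]
orientation: [0.62, 1.458, -0.655]
ft_force: [-0.9, -0.6, 0.4]
width: 39.7
```

```bash
python3 -c "
from h import *
st()
d=grab('wrist','w28'); capfit(d,(546.8,217),143.7,50); capplane(d,(546.8,217),45,138,150)
grab('top','t28');grab('scene','s28')
"
```

```text
t 28.83 tcp [546.4 219.8 273.8] x [ 0.006 -0.026 -1.   ] y [ 0.73   0.684 -0.013] z [ 0.684 -0.729  0.023] F [-0.9 -0.6  0.4] M [ 0.   -0.    0.02] w 39.7 q [ 0.376  0.318  1.662 -0.029  1.166  1.205]
cup circle 546.7 218.3 r 40.8 z 143.45428935410715 | fin c [546.8 218.7] size [59.8 16. ] yaw mod180 53.8 z 183.42747249853088 1054
plane n [0.002 0.007 1.   ] lean deg 0.4094659195793394 c [549.2 220.5 143.4] 3082 3278
```

View pics/w28.png

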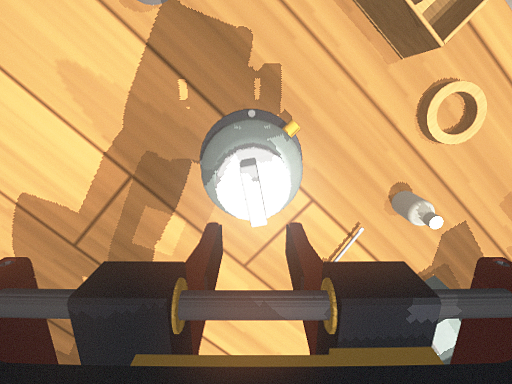

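View pics/s28.png

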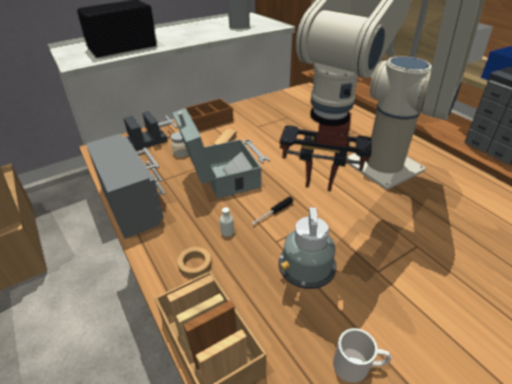

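View pics/t28.png

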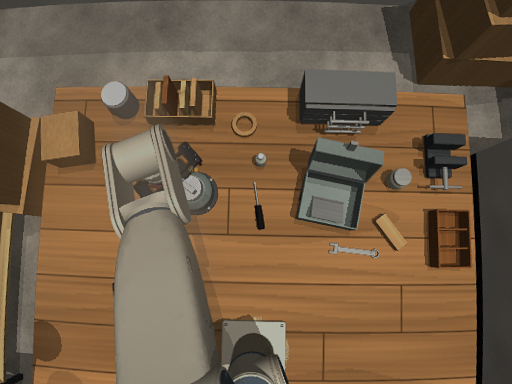

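Cup top 143.5 mm, fin yaw 53.8° against about 52.5° predicted for home. The lid is open, the bystanders are unmoved, and the hand is clear. I hand it in.

```bash
python3 -c "
from h import *
a=dict(np.load('pics/t0.npz'));b=dict(np.load('pics/t28.npz'))
df=np.abs(a['img'].astype(int)-b['img']).max(-1)
for n,(u,v) in dict(spanner=(353,250),offcut=(391,232),jar=(400,178),drv=(259,205),glue=(260,158),tape=(244,124),mug=(117,165)).items(): print(n,np.mean(df[v-15:v+16,u-15:u+16]>60))
W=cloud(b); print('lid/tab',W[146,353])
print(ctrl.close_job())"
```

```text
spanner 0.01768990634755463
offcut 0.0
jar 0.0
drv 0.0
glue 0.0
tape 0.0
mug 0.43184183142559834
lid/tab [ 658.80430629 -277.79789041  270.71944258]
the job is handed in; nothing more can be done
None
```

I opened the lid to its stop, took out the cap, and stood it on the pot's thread lands and let go. Then I gripped it again from above, turned it back until it dropped in, paused, and turned it forward to the end stop. I handed the job in at 28.9 s with the hand clear.

- **Departure from the sheet:** the rows can't tilt the hand, so I couldn't straighten the cap that way. I set it on free bench, where its rim slid instead of pivoting, so I opened the fingers slightly and let it drop flat. I then re-gripped it upright before placing it. The tool also drifted about 2° out of plumb during the job.
- **On the lands:** the cap leaned 0.1° with its cup top at 160.6 mm (161 expected), and all lugs were on the lands.
- **Into the starts:** it dropped 9 mm when turned back.
- **Home:** the cup top is at 143.5 mm (about 144 expected), with the fin about 1° from the predicted end angle and a 0.4° lean after release. At the stop I read 1.0 N m with no further sinking.
- **Lid:** its tab is about 271 mm above the bench and behind the hinge line, so it is open on its stop.
- **Other things on the bench:** the before/after image check showed no change for the offcut, jar, driver, glue and tape, and about 2% for the spanner. The mug's spot did not match (43% of pixels changed), most likely because the arm covers it in that view. The scene view shows the mug where it was.

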